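# Build up the light path on the sensor test rail

## Robot

A 6-joint arm with a two-finger parallel gripper is mounted at the origin on a cart in front of the work surface, level with it; the furniture and walls round the work are solid. World frame = base frame: x ahead of the robot, y to its left, z up, the work surface at z = 0. Lengths are in m, angles in rad, forces in N, time in s.
With the tool pointing down it reaches from about 0.25 to 0.8 m from the base axis. Payload 8.5 kg.
Tool frame: the origin (TCP) lies midway between the tips of the shut fingers; the grasp point (between the pads) lies 19 mm behind it (r.tcp_to_grasp is the distance from the TCP to the grasp point, in m); z points along the fingers, y is the line along which they close (so a half turn about z gives the same grasp; the last joint's range is limited). The gripper opens to 85 mm and grips with 20 to 120 N. Pads are 22 mm wide; open, the fingers measure 114 mm over their backs; the gripper's body (76 mm by 85 mm) begins 54 mm behind the grasp point. The pads swing forward as they close: fully open they stand 13 mm farther back than shut.
Start: joints at [1.245, 0.238, -0.013, 1.319, 0, 1.571], TCP at [0.168, 0.497, 0.231] pointing down, gripper open.
Joint ranges: [-2.66, 2.66], [-1.03, 1.9], [-1.14, 1.46], [-1.82, 2.27], [-1.45, 1.34], [-3.14, 3.14]. Speed limits (rad/s): [2.22, 2.22, 2.79, 3.14, 3.14, 3.14].

## Interface

Orientations are given as [roll, pitch, yaw] about the fixed x, y, z axes, in that order (R = Rz(yaw) Ry(pitch) Rx(roll)).
In Python, from station import monitor, eyes, r gives the robot as it stands.
- The arm moves only by the tool send_rows, never from a script. Its argument "moves" is a list of rows, each an object of numbers: "x", "y", "z": the shift along the tool's x, y, z in units of 30 mm (1.0 is 30 mm); "rx", "ry", "rz": the turn, a rotation vector about the tool's x, y, z in units of 6 degrees (1.0 is 6 degrees). A call has 1 to 20 rows; each row shifts and turns the commanded pose from where the row before left it, along the tool's axes as they then stand; what a row does not reach is not made up. A row lasts 1/12 s, in which the tool goes at most 41.7 mm and 7.16 degrees, less where a joint would pass 70% of its speed; a pose out of reach is approached as far as the arm can. A call is refused whole if a number of a shift passes 1 or a number of a turn 1, either way. A call with a gripper value outside its range is refused whole. "hand" is the finger opening in mm, from 0 to 85.4, set as the call begins (left out, the last holds). The fingers move at their own pace and stop on an object; "squeeze" is the grip in N (left out, the last holds). Time passes only in rows, so rows that do not move let the fingers close. It gives the time, the measured TCP pose, the force, the opening and the grip force at its end, in the units of the state.
- monitor.read_state(): the state, without advancing time (a new reading comes with each control period).
- eyes.camera(name): name is "scene" or "top"; returns a dict with "color" (480x640x3 uint8, blue, green, red), "camera_matrix" (3x3 intrinsics, pixels), "pose" (4x4, takes a point from camera to world coordinates). Camera axes: x right, y down, z forward; pixel columns grow to the right and rows downward; lengths in m; the calibration is good to about 2 mm. A picture is of the moment at which its call begins. There is no depth.
- r.hand_in(): hands the job in; it is judged then, once.
The state is a dict: "t": time; "q": joint angles; "joint_vel": joint speeds; "joint_torque": joint torques, N m; "tcp_pos": TCP position; "tcp_rot": TCP orientation; "wrist_force": force on the tool from outside, world axes, zero at the start; "torque": the same for the moment, N m; "gripper_width": opening from 0.0 (shut) to 1.0 (fully open); "grip_force": force on a finger pad.
Only numpy, scipy, OpenCV 4.12 (cv2) and the standard library are available. Lean on these libraries where they do the work, as an engineer would, in place of code of your own. Each camera call takes 0.05 s, during which the arm holds its last target. There are 200 camera calls.

## Task

Finish the light path on the optical rail between the lamp and the green sensor board: put the gold heat glass close beside the lamp (less than 30 mm between their saddles), the white diffuser between the heat glass and the lens nearer the lamp, the blue pinhole into the gap between the two black lenses, and the red filter close beside the sensor board (less than 30 mm), on its lens side. Every carriage must sit fully down on the rail, upright, with its plate square across it; set them down rather than dropping them, let none tip over, and leave the two lenses standing where they are.

Things in the scene. Friction and masses are not known exactly. Their poses are not given: they have to be found in the camera images.
- rail: fixed aluminium rail 40 mm wide (x), 466 mm long (y), 30 mm high. Origin: centre of its underside on the desk; y along it. All saddles have an 18 mm deep channel from beneath, 43 mm wide at the roof, flaring to 54 mm: they drop over the rail from above and centre themselves. Seated, a carriage's origin is over the rail's middle line, 12 mm above the desk, its y along the rail
- lamp: lamp: grey finned housing, 52 mm wide, top 125 mm above the desk, clamped on one end of the rail (either end), 205 mm from the rail's middle. Origin: centre of its saddle's underside, 12 mm above the desk; saddle 38 mm long along the rail
- sensor_board: sensor: upright green circuit board 54 mm wide, top 120 mm above the desk, clamped on the other end of the rail, 205 mm from its middle. Origin and saddle as for the lamp
- lens_a: lens carriage already on the rail, nearer its +y end: black plate with clear lens, 0.25 kg, not clamped (slides if pushed). Origin and plate as the loose carriages. Saddles of all carriages: 38 mm long (y), 68 mm wide (x; a small screw head at -x reaches 43 mm from the middle), 27 mm high. The two lenses stand 84 mm apart, so a 46 mm gap is left between their saddles
- lens_b: the other lens carriage, just like lens_a, nearer the rail's -y end, 84 mm from lens_a (centre to centre)
- heat_glass: loose carriage, about 0.2 kg, with the heat glass (pale green glass): gold square plate on a steel post on a black saddle. Origin: centre of the saddle's underside, z up. Plate 40 mm wide (own x), 10 mm thick (own y), from 55 to 95 mm above the origin; grip it across its flat sides, along own x. Front and back alike: a half turn makes no difference. Saddle: see the rail and lenses
- diffuser: loose carriage, about 0.2 kg, with the diffuser (white disc): white square plate on a steel post on a black saddle. Origin: centre of the saddle's underside, z up. Plate 40 mm wide (own x), 10 mm thick (own y), from 55 to 95 mm above the origin; grip it across its flat sides, along own x. Front and back alike: a half turn makes no difference. Saddle: see the rail and lenses
- pinhole: loose carriage, about 0.2 kg, with the pinhole (brass disc with a tiny hole): blue square plate on a steel post on a black saddle. Origin: centre of the saddle's underside, z up. Plate 40 mm wide (own x), 10 mm thick (own y), from 55 to 95 mm above the origin; grip it across its flat sides, along own x. Front and back alike: a half turn makes no difference. Saddle: see the rail and lenses
- red_filter: loose carriage, about 0.2 kg, with the red filter (red glass): red square plate on a steel post on a black saddle. Origin: centre of the saddle's underside, z up. Plate 40 mm wide (own x), 10 mm thick (own y), from 55 to 95 mm above the origin; grip it across its flat sides, along own x. Front and back alike: a half turn makes no difference. Saddle: see the rail and lenses

How it is judged:
At the end, for the whole second after the job is handed in: All four seated on the rail (6 mm, 0.15 rad), released, at rest: heat glass under 70 mm centre to centre from the lamp, diffuser between it and the near lens, pinhole between the lenses, red filter between far lens and board, under 70 mm from the board; lenses within 10 mm of their start (height (world z) of heat_glass between 0.008 and 0.016 m and x of heat_glass in the frame of rail between -0.006 and 0.006 m and angle between each of heat_glass, diffuser, pinhole, red_filter, lens_a, lens_b's own z axis and vertical below 0.08 rad and angle between the y axis of each of heat_glass, diffuser, pinhole, red_filter and the y axis of rail, either way round below 0.15 rad and linear speed of each of heat_glass, diffuser, pinhole, red_filter, lens_a, lens_b below 0.02 m/s and angular speed of each of heat_glass, diffuser, pinhole, red_filter below 0.2 rad/s and contact force between the fingers and heat_glass below 0.05 N and height (world z) of diffuser between 0.008 and 0.016 m and x of diffuser in the frame of rail between -0.006 and 0.006 m and contact force between the fingers and diffuser below 0.05 N and height (world z) of pinhole between 0.008 and 0.016 m and x of pinhole in the frame of rail between -0.006 and 0.006 m and contact force between the fingers and pinhole below 0.05 N and height (world z) of red_filter between 0.008 and 0.016 m and x of red_filter in the frame of rail between -0.006 and 0.006 m and contact force between the fingers and red_filter below 0.05 N and distance of each of lens_a, lens_b from where it was at the start of the episode below 0.01 m and horizontal distance between heat_glass and lamp below 0.07 m and horizontal distance between red_filter and sensor_board below 0.07 m and y of pinhole in the frame of lens_a below -0.03 m and y of pinhole in the frame of lens_b above 0.03 m and ((y of lamp in the frame of rail above 0 m and y of each of diffuser, heat_glass in the frame of lens_a above 0.03 m and y of red_filter in the frame of lens_b below -0.03 m and y of heat_glass in the frame of rail below 0.18 m and y of red_filter in the frame of rail above -0.18 m) or (y of lamp in the frame of rail below 0 m and y of each of diffuser, heat_glass in the frame of lens_b below -0.03 m and y of red_filter in the frame of lens_a above 0.03 m and y of heat_glass in the frame of rail above -0.18 m and y of red_filter in the frame of rail below 0.18 m)) and horizontal distance between diffuser and lamp above 0.074 m); the robot touches nothing.
It fails at once if a carriage is tipped over (more than 0.6 rad) (angle between any of heat_glass, diffuser, pinhole, red_filter, lens_a, lens_b's own z axis and vertical above 0.6 rad).
It fails at once if a carriage is dropped (falls free of the fingers, faster than 0.7 m/s) ((linear speed of heat_glass above 0.7 m/s and contact force between the fingers and heat_glass below 0.05 N) or (linear speed of diffuser above 0.7 m/s and contact force between the fingers and diffuser below 0.05 N) or (linear speed of pinhole above 0.7 m/s and contact force between the fingers and pinhole below 0.05 N) or (linear speed of red_filter above 0.7 m/s and contact force between the fingers and red_filter below 0.05 N)).
It fails at once if a lens is shoved more than 20 mm (distance of any of lens_a, lens_b from where it was at the start of the episode above 0.02 m).
It also fails if it takes over 128 s, if anything falls off the work surface, if the arm or the gripper's body presses on something with over 40 N, if the wrist force passes 120 N, or if a joint passes its speed limit or range.

## Working session

There is one attempt and no reset: what is moved stays moved. The work goes in short steps, Python scripts to look and compute and a tool call to move; the robot and the scene stay as the last step left them, time stands still between calls to the robot, and variables do not carry over. Pictures are saved under pics/ and viewed, at most 14 in all, crops included, and the job is handed in when it is done.

Besides the shell and the picture viewer there is one more tool, called after ">>>" as name(argument=value, ...) on one line, values as JSON. send_rows: Moves the arm, as the interface text tells. Its arguments: {"type":"object","properties":{"moves":{"type":"array"},"hand":{"type":"number"},"squeeze":{"type":"number"}},"required":["moves"]}

```bash
ls; mkdir -p pics; python3 - <<'E'
from station import monitor, eyes, r
import cv2,numpy as np
s=monitor.read_state();print(s)
for n in("top","scene"):
    c=eyes.camera(n);cv2.imwrite(f"pics/{n}0.png",c["color"]);np.savez(f"{n}0.npz",**c);print(n,c["camera_matrix"].tolist(),np.round(c["pose"],4).tolist())
E
```

```text
pics
{'t': 0.0, 'q': array([ 1.24500203e+00,  2.38782747e-01, -1.42573188e-02,  1.31919812e+00,
        2.30837619e-05,  1.57075898e+00]), 'joint_vel': array([-2.55231102e-05, -1.62459312e-04,  1.85183043e-03,  4.89133192e-04,
        1.95116573e-03,  4.27802202e-04]), 'joint_torque': array([ 1.93202693e-03, -5.38778293e+01,  3.46439159e+01,  1.85243762e-02,
        1.16081318e-05,  7.45180643e-06]), 'tcp_pos': array([0.16789218, 0.49699087, 0.2306754 ]), 'tcp_rot': array([-3.14015080e+00, -2.31375889e-05,  2.81583567e+00]), 'wrist_force': array([ 0.28679439, -0.21393548, -0.18042313]), 'torque': array([ 0.01992839, -0.00772979,  0.03157892]), 'grip_force': 0.0, 'gripper_width': 1.0013071899334223}
top [[548.507779545046, 0.0, 318.94498821921746], [0.0, 548.507779545046, 245.68822239201947], [0.0, 0.0, 1.0]] [[-0.0232, -0.997, 0.0734, 0.3846], [-0.9997, 0.0229, -0.0046, 0.0019], [0.0029, -0.0735, -0.9973, 1.1914], [0.0, 0.0, 0.0, 1.0]]
scene [[473.4011922945488, 0.0, 328.3695406147368], [0.0, 473.4011922945488, 234.6701117401677], [0.0, 0.0, 1.0]] [[0.6652, -0.4605, 0.5877, -0.1973], [-0.7465, -0.426, 0.5111, -0.5821], [0.015, -0.7788, -0.6271, 0.7457], [0.0, 0.0, 0.0, 1.0]]
```

View pics/top0.png

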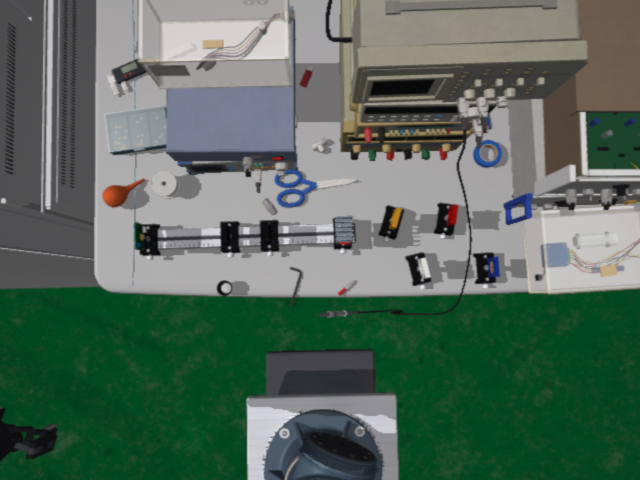

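View pics/scene0.png

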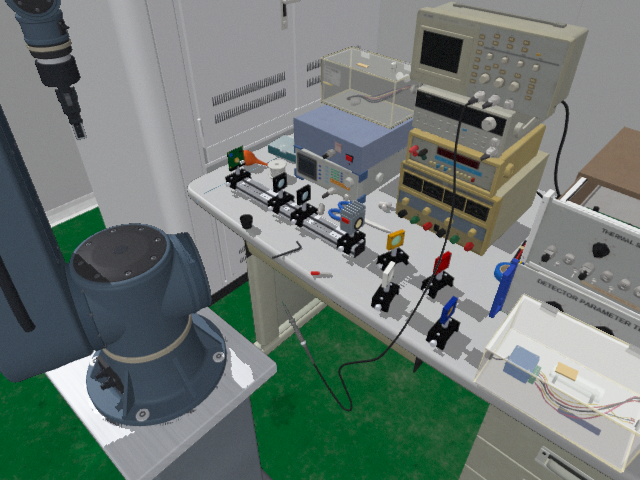

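The top view shows the sensor board at (148,240), the lenses at (230,237) and (270,236), and the lamp at (344,233), so the lamp is at the -y end. The loose carriages are gold (393,222), red (447,218), white (419,269) and blue (487,267). I'll zoom in next.

```bash
python3 - <<'E'
import cv2
t=cv2.imread("pics/top0.png")
def crop(n,im,u,v,w,h,k):
    c=cv2.resize(im[v:v+h,u:u+w],None,fx=k,fy=k,interpolation=cv2.INTER_CUBIC)
    for i in range(0,w,10):
        cv2.line(c,(i*k,0),(i*k,6 if (u+i)%50 else 14),(0,0,255),1)
        if (u+i)%20==0: cv2.putText(c,str(u+i),(i*k,24),0,.35,(0,0,255))
    for i in range(0,h,10):
        cv2.line(c,(0,i*k),(6,i*k),(0,0,255),1); cv2.putText(c,str(v+i),(8,i*k+4),0,.35,(0,0,255))
    cv2.imwrite(n,c)
crop("pics/c1.png",t,375,195,130,100,6)
crop("pics/c2.png",t,130,205,130,60,6)
crop("pics/c3.png",t,240,205,130,60,6)
E
```

```text
(no output)
```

View pics/c1.png

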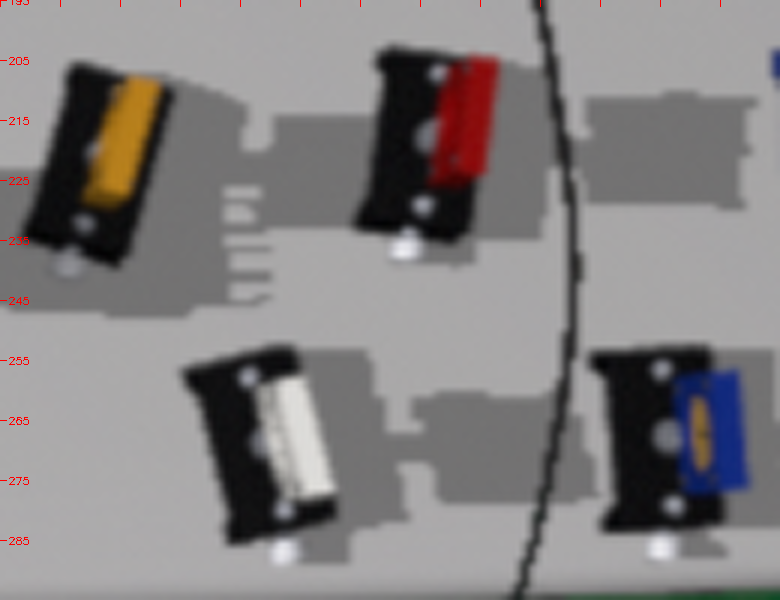

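View pics/c2.png

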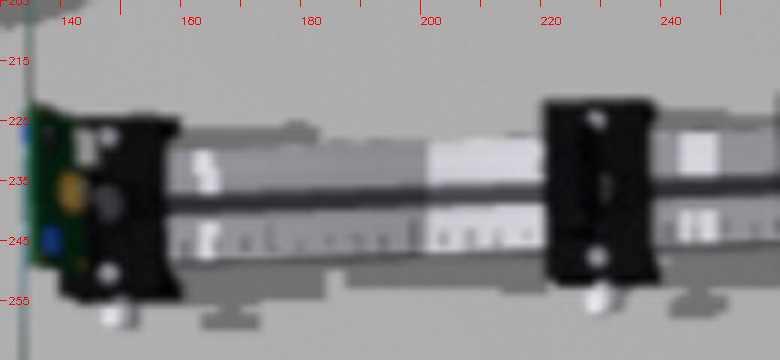

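View pics/c3.png

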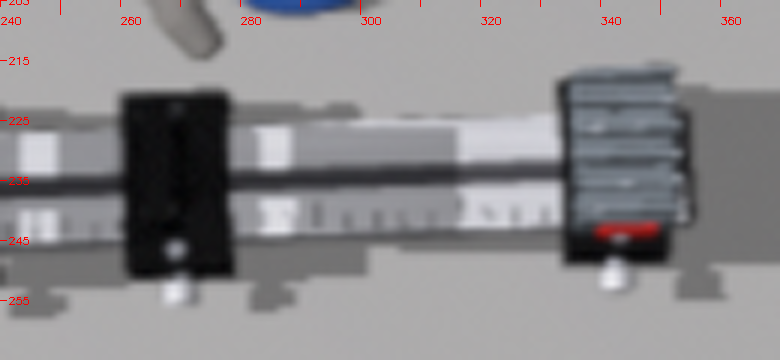

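The crops give clear saddle screws and plate top edges for all four carriages, plus the rail slot and the lens and lamp screws. Next I'll compute poses from those crop pixels.

```bash
cat > h.py <<'E'
import numpy as np
from scipy.optimize import least_squares
d=np.load("top0.npz");K=d["camera_matrix"];T=d["pose"]
def px(c,p): return np.array(c)+(np.array(p,float)+.5)/6-.5
def ray(uv,z):
    w=T[:3,:3]@np.linalg.solve(K,[uv[0],uv[1],1]); return (T[:3,3]+w*(z-T[2,3])/w[2])[:2]
def proj(P):
    c=(P-T[:3,3])@T[:3,:3]; c=c@K.T; return c[:,:2]/c[:,2:]
E
python3 - <<'E'
from h import *
c1,c2,c3=(375,195),(130,205),(240,205)
print("slot",[ray(px(c,p),.03).round(4) for c,p in((c2,(170,206)),(c2,(540,193)),(c3,(235,182)),(c3,(560,168)))])
print("edges",[((ray(px(c,p),.03)+ray(px(c,q),.03))/2).round(4) for c,p,q in((c2,(180,145),(180,262)),(c2,(540,138),(540,250)),(c3,(235,127),(235,240)),(c3,(555,117),(555,232)))])
for n,c,a,b in(("sens",c2,(109,136),(109,273)),("la",c2,(596,118),(598,257)),("lb",c3,(177,107),(175,249))):
    A,B=ray(px(c,a),.04),ray(px(c,b),.04);print(n,((A+B)/2).round(4),np.linalg.norm(A-B))
print("lamp thumb etc",ray(px(c3,(613,275)),.03),"lb thumb",ray(px(c3,(175,292)),.03),"la thumb",ray(px(c2,(597,298)),.03),"sens",ray(px(c2,(113,314)),.03))
# carriage: plate top quad (far R edge then near L edge) + screws at +-24
F=dict(gold=([(162,80),(128,202),(98,193),(130,77)],[None,(84,223)]),
 red=([(497,58),(483,178),(454,178),(469,58)],[(437,73),(423,206)]),
 white=([(304,376),(335,492),(306,500),(275,382)],[(249,377),(284,510)]),
 blue=([(738,371),(750,488),(720,490),(708,373)],[(662,369),(673,505)]))
for n,(q,s) in F.items():
    M=[(.02,-.005,.095),(-.02,-.005,.095),(-.02,.005,.095),(.02,.005,.095)];I=list(q)
    for m,p in zip([(.024,0,.028),(-.024,0,.028)],s):
        if p: M.append(m);I.append(p)
    M=np.array(M);I=np.array([px(c1,p) for p in I])
    def P(v):
        c,t=np.cos(v[2]),np.sin(v[2]);return np.c_[v[0]+c*M[:,0]-t*M[:,1],v[1]+t*M[:,0]+c*M[:,1],M[:,2]]
    o=least_squares(lambda v:(proj(P(v))-I).ravel(),[.4,-.2,0])
    print(n,o.x.round(4),"deg",np.degrees(o.x[2]).round(1),(proj(P(o.x))-I).round(1).tolist())
E
```

```text
slot [array([0.4924, 0.338 ]), array([0.494 , 0.2071]), array([0.495 , 0.0814]), array([ 0.4974, -0.0338])]
edges [array([0.4932, 0.3345]), array([0.4937, 0.2071]), array([0.4945, 0.0814]), array([ 0.4951, -0.032 ])]
sens [0.4925 0.3565] 0.04825077149445026
la [0.4946 0.1854] 0.04901765469502388
lb [0.496  0.1014] 0.050091890653031275
lamp thumb etc [ 0.45892902 -0.05160856] lb thumb [0.45647459 0.10331775] la thumb [0.45628792 0.18738921] sens [0.4545658  0.35818052]
gold [ 0.5187 -0.1598 -0.3014] deg -17.3 [[-0.4, 0.8], [-0.0, -0.6], [0.2, -0.4], [0.1, -0.1], [0.1, 0.4]]
red [ 0.5229 -0.2765 -0.1496] deg -8.6 [[0.0, 0.4], [0.2, -0.1], [0.1, -0.7], [-0.2, -0.3], [-0.1, 0.4], [-0.2, 0.4]]
white [ 0.4168 -0.2148  0.222 ] deg 12.7 [[-0.1, -0.1], [-0.1, -0.0], [-0.1, -0.1], [-0.0, 0.1], [0.2, 0.2], [0.1, -0.1]]
blue [ 0.4158 -0.3565  0.0471] deg 2.7 [[0.0, -0.2], [-0.1, 0.2], [-0.0, 0.2], [0.1, -0.2], [-0.1, 0.1], [0.1, -0.0]]
```

>>> send_rows(moves=[{"rz": 0.99, "z": -0.1}, {"rz": 0.99, "z": -0.1}, {"rz": 0.99, "z": -0.1}, {"rz": 0.99, "z": -0.1}, {"rz": 0.99, "z": -0.1}, {"rz": 0.99, "z": -0.1}, {"rz": 0.99, "z": -0.1}, {"rz": 0.99, "z": -0.1}, {"rz": 0.99, "z": -0.1}, {"rz": 0.99, "z": -0.1}, {"rz": 0.99}, {"rz": 0.99}, {}], hand=70)

```text
invalid input
```

>>> send_rows(moves=[{"x": -1, "y": 0.55}, {"x": -1, "y": 0.55}, {"x": -1, "y": 0.55}, {"x": -1, "y": 0.55}, {"x": -1, "y": 0.55}, {"x": -1, "y": 0.55}, {"x": -1, "y": 0.55}, {"x": -1, "y": 0.55}, {"x": -1, "y": 0.55}, {"x": -1, "y": 0.55}, {"x": -1, "y": 0.55}, {"x": -1, "y": 0.55}, {"x": -1, "y": 0.55}, {"x": -1, "y": 0.55}, {"x": -1, "y": 0.55}, {"x": -1, "y": 0.55}, {"x": -1, "y": 0.55}, {"x": -1, "y": 0.55}, {"x": -1, "y": 0.55}, {}])

```text
invalid input
```

>>> send_rows(moves=[{"rz": 0.99, "z": -0.1}, {"rz": 0.99, "z": -0.1}, {"rz": 0.99, "z": -0.1}, {"rz": 0.99, "z": -0.1}, {"rz": 0.99, "z": -0.1}, {"rz": 0.99, "z": -0.1}, {"rz": 0.99, "z": -0.1}, {"rz": 0.99, "z": -0.1}, {"rz": 0.99, "z": -0.1}, {"rz": 0.99, "z": -0.1}, {"rz": 0.99, "z": 0}, {"rz": 0.99, "z": 0}, {"z": 0}], hand=70)

```text
invalid input
```

>>> send_rows(moves=[{"x": 0, "y": 0, "z": -0.5, "rx": 0, "ry": 0, "rz": 0.95}, {"x": 0, "y": 0, "z": -0.5, "rx": 0, "ry": 0, "rz": 0.95}], hand=70, squeeze=40)

```text
t: 0.27
tcp_pos: [0.1678, 0.4966, 0.2606]
tcp_rot: [-3.139, 0.001, 2.613]
wrist_force: [0.2, 0.2, 0.0]
gripper_width: 0.816
grip_force: 0.0
```

>>> send_rows(moves=[{"rz": 1}, {"rz": 1}, {"rz": 1}, {"rz": 1}, {"rz": 1}, {"rz": 1}, {"rz": 1}, {"rz": 1}, {"rz": 1}, {"rz": 1}, {"z": 0}])

```text
invalid input
```

>>> send_rows(moves=[{"x": 0, "y": 0, "z": 0, "rx": 0, "ry": 0, "rz": 1}, {"x": 0, "y": 0, "z": 0, "rx": 0, "ry": 0, "rz": 1}, {"x": 0, "y": 0, "z": 0, "rx": 0, "ry": 0, "rz": 1}, {"x": 0, "y": 0, "z": 0, "rx": 0, "ry": 0, "rz": 1}, {"x": 0, "y": 0, "z": 0, "rx": 0, "ry": 0, "rz": 1}, {"x": 0, "y": 0, "z": 0, "rx": 0, "ry": 0, "rz": 1}, {"x": 0, "y": 0, "z": 0, "rx": 0, "ry": 0, "rz": 1}, {"x": 0, "y": 0, "z": 0, "rx": 0, "ry": 0, "rz": 1}, {"x": 0, "y": 0, "z": 0, "rx": 0, "ry": 0, "rz": 1}, {"x": 0, "y": 0, "z": 0, "rx": 0, "ry": 0, "rz": 1}, {"x": 0, "y": 0, "z": 0, "rx": 0, "ry": 0, "rz": 0}])

```text
t: 1.18
tcp_pos: [0.168, 0.4972, 0.2609]
tcp_rot: [-3.141, 0.001, 1.565]
wrist_force: [0.0, -0.1, -0.7]
gripper_width: 0.82
grip_force: 0.0
```

>>> send_rows(moves=[{"x": -1, "y": 0.5, "z": 0, "rx": 0, "ry": 0, "rz": 0}, {"x": -1, "y": 0.5, "z": 0, "rx": 0, "ry": 0, "rz": 0}, {"x": -1, "y": 0.5, "z": 0, "rx": 0, "ry": 0, "rz": 0}, {"x": -1, "y": 0.5, "z": 0, "rx": 0, "ry": 0, "rz": 0}, {"x": -1, "y": 0.5, "z": 0, "rx": 0, "ry": 0, "rz": 0}, {"x": -1, "y": 0.5, "z": 0, "rx": 0, "ry": 0, "rz": 0}, {"x": -1, "y": 0.5, "z": 0, "rx": 0, "ry": 0, "rz": 0}, {"x": -1, "y": 0.5, "z": 0, "rx": 0, "ry": 0, "rz": 0}, {"x": -1, "y": 0.5, "z": 0, "rx": 0, "ry": 0, "rz": 0}, {"x": -1, "y": 0.5, "z": 0, "rx": 0, "ry": 0, "rz": 0}, {"x": -1, "y": 0.5, "z": 0, "rx": 0, "ry": 0, "rz": 0}, {"x": -1, "y": 0.5, "z": 0, "rx": 0, "ry": 0, "rz": 0}, {"x": -1, "y": 0.5, "z": 0, "rx": 0, "ry": 0, "rz": 0}, {"x": -1, "y": 0.5, "z": 0, "rx": 0, "ry": 0, "rz": 0}, {"x": -1, "y": 0.5, "z": 0, "rx": 0, "ry": 0, "rz": 0}, {"x": -1, "y": 0.5, "z": 0, "rx": 0, "ry": 0, "rz": 0}, {"x": -1, "y": 0.5, "z": 0, "rx": 0, "ry": 0, "rz": 0}, {"x": -1, "y": 0.5, "z": 0, "rx": 0, "ry": 0, "rz": 0}, {"x": -1, "y": 0.5, "z": 0, "rx": 0, "ry": 0, "rz": 0}, {"x": 0, "y": 0, "z": 0, "rx": 0, "ry": 0, "rz": 0}])

```text
t: 2.85
tcp_pos: [0.4545, -0.0772, 0.2607]
tcp_rot: [3.141, 0.002, 1.57]
wrist_force: [-0.9, 0.0, -0.4]
gripper_width: 0.822
grip_force: 0.0
```

>>> send_rows(moves=[{"x": -0.917, "y": 0.713, "z": 0, "rx": 0, "ry": 0, "rz": 0}, {"x": -0.917, "y": 0.713, "z": 0, "rx": 0, "ry": 0, "rz": 0}, {"x": -0.917, "y": 0.713, "z": 0, "rx": 0, "ry": 0, "rz": 0}, {"x": 0, "y": 0, "z": 0.5, "rx": 0, "ry": 0, "rz": 0.96}, {"x": 0, "y": 0, "z": 0.5, "rx": 0, "ry": 0, "rz": 0.96}, {"x": 0, "y": 0, "z": 0.5, "rx": 0, "ry": 0, "rz": 0.96}, {"x": 0, "y": 0, "z": 1, "rx": 0, "ry": 0, "rz": 0}, {"x": 0, "y": 0, "z": 1, "rx": 0, "ry": 0, "rz": 0}, {"x": 0, "y": 0, "z": 1, "rx": 0, "ry": 0, "rz": 0}, {"x": 0, "y": 0, "z": 0.5, "rx": 0, "ry": 0, "rz": 0}, {"x": 0, "y": 0, "z": 0, "rx": 0, "ry": 0, "rz": 0}, {"x": 0, "y": 0, "z": 0, "rx": 0, "ry": 0, "rz": 0}])

```text
t: 3.85
tcp_pos: [0.5159, -0.1553, 0.111]
tcp_rot: [-3.14, 0.0, 1.27]
wrist_force: [0.8, -0.6, 1.0]
gripper_width: 0.819
grip_force: 0.0
```

```bash
python3 - <<'E'
from station import eyes
import cv2
c=eyes.camera("scene")["color"];cv2.imwrite("pics/s1.png",cv2.resize(c[180:380,300:540],None,fx=3,fy=3,interpolation=2)[:600])
E
```

```text
(no output)
```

View pics/s1.png

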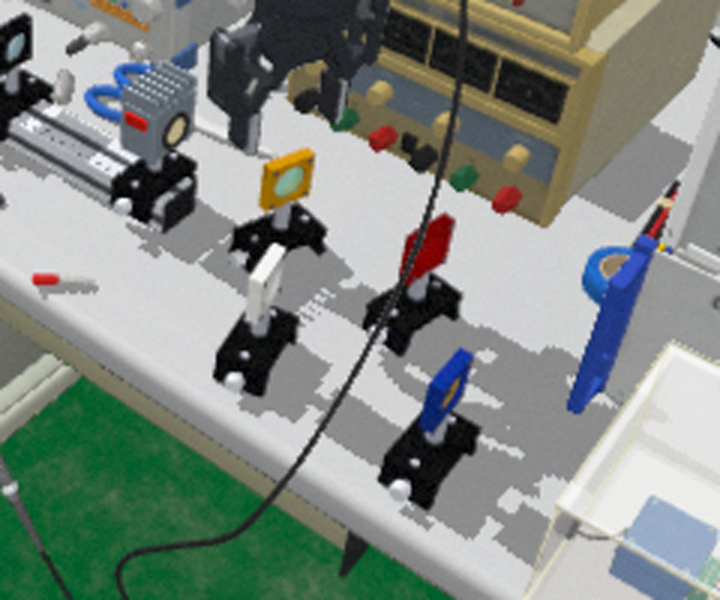

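The open fingers stand right over the gold plate. A cable runs near red and blue, so I'll locate it in 3D while going on with the gold grasp.

```bash
python3 - <<'E'
from h import *
s=np.load("scene0.npz");Ks,Ts=s["camera_matrix"],s["pose"]
def ps(P):
    c=Ks@(Ts[:3,:3].T@(P-Ts[:3,3])); return c[:2]/c[2]
cab=np.array([(300+a/3,180+b/3) for a,b in((465,0),(447,140),(430,200),(405,285),(370,340),(330,410),(270,490),(230,530))])
from scipy.interpolate import interp1d
f=interp1d(cab[:,1],cab[:,0],fill_value="extrapolate")
for uv in [(463,130),(461,170),(466,200),(470,220),(470,245),(465,270),(460,288),(455,300)]:
    zs=np.arange(-.1,.6,.005);e=[]
    for z in zs:
        q=ps(np.r_[ray(uv,z),z]); e.append(q[0]-f(q[1]))
    e=np.array(e);i=np.where(e[:-1]*e[1:]<0)[0]
    print(uv,[(zs[k].round(3),ray(uv,zs[k]).round(3).tolist()) for k in i])
E
```

```text
(463, 130) [(np.float64(0.41), [0.606, -0.215])]
(461, 170) [(np.float64(0.295), [0.571, -0.24])]
(466, 200) [(np.float64(0.225), [0.531, -0.266])]
(470, 220) [(np.float64(0.185), [0.5, -0.283])]
(470, 245) [(np.float64(0.125), [0.458, -0.298])]
(465, 270) [(np.float64(0.075), [0.41, -0.299])]
(460, 288) [(np.float64(0.04), [0.374, -0.297])]
(455, 300) [(np.float64(0.015), [0.348, -0.291])]
```

>>> send_rows(moves=[{"x": -0.1, "y": 0.14, "z": 1, "rx": 0, "ry": 0, "rz": 0}, {"x": 0, "y": 0, "z": 0.85, "rx": 0, "ry": 0, "rz": 0}, {"x": 0, "y": 0, "z": 0, "rx": 0, "ry": 0, "rz": 0}])

```text
t: 4.15
tcp_pos: [0.5182, -0.1593, 0.0537]
tcp_rot: [-3.138, 0.0, 1.269]
wrist_force: [-1.2, 0.8, -0.7]
gripper_width: 0.817
grip_force: 0.0
```

>>> send_rows(moves=[{"x": 0, "y": 0, "z": 0, "rx": 0, "ry": 0, "rz": 0}, {"x": 0, "y": 0, "z": 0, "rx": 0, "ry": 0, "rz": 0}, {"x": 0, "y": 0, "z": 0, "rx": 0, "ry": 0, "rz": 0}, {"x": 0, "y": 0, "z": 0, "rx": 0, "ry": 0, "rz": 0}, {"x": 0, "y": 0, "z": 0, "rx": 0, "ry": 0, "rz": 0}, {"x": 0, "y": 0, "z": 0, "rx": 0, "ry": 0, "rz": 0}], hand=30, squeeze=50)

```text
t: 4.65
tcp_pos: [0.5208, -0.1601, 0.0578]
tcp_rot: [3.138, 0.0, 1.268]
wrist_force: [-0.8, 1.1, 7.5]
gripper_width: 0.46
grip_force: 51.8
```

The cable hangs in the air: it passes over red at z≈0.22, so I'll grasp red with a tilted tool. Gold is gripped, so I'll lift it and carry it over.

>>> send_rows(moves=[{"x": 0, "y": 0, "z": -0.3, "rx": 0, "ry": 0, "rz": 0}, {"x": 0, "y": 0, "z": -0.8, "rx": 0, "ry": 0, "rz": 0}, {"x": 0, "y": 0, "z": -1, "rx": 0, "ry": 0, "rz": 0}, {"x": 0, "y": 0, "z": -1, "rx": 0, "ry": 0, "rz": 0}, {"x": 0, "y": 0, "z": -1, "rx": 0, "ry": 0, "rz": -0.6}, {"x": 0, "y": 0, "z": -1, "rx": 0, "ry": 0, "rz": -0.6}, {"x": 0, "y": 0, "z": -0.7, "rx": 0, "ry": 0, "rz": -0.6}, {"x": 0, "y": 0, "z": -0.3, "rx": 0, "ry": 0, "rz": -0.6}, {"x": 0, "y": 0, "z": 0, "rx": 0, "ry": 0, "rz": -0.58}, {"x": 0.5, "y": -0.1, "z": 0, "rx": 0, "ry": 0, "rz": 0}, {"x": 0.8, "y": -0.1, "z": 0, "rx": 0, "ry": 0, "rz": 0}, {"x": 0.8, "y": -0.1, "z": 0, "rx": 0, "ry": 0, "rz": 0}, {"x": 0.8, "y": -0.1, "z": 0, "rx": 0, "ry": 0, "rz": 0}, {"x": 0.8, "y": -0.1, "z": 0, "rx": 0, "ry": 0, "rz": 0}, {"x": 0.8, "y": -0.1, "z": 0, "rx": 0, "ry": 0, "rz": 0}, {"x": 0.5, "y": -0.2, "z": 0, "rx": 0, "ry": 0, "rz": 0}, {"x": 0, "y": 0, "z": 0, "rx": 0, "ry": 0, "rz": 0}, {"x": 0, "y": 0, "z": 0, "rx": 0, "ry": 0, "rz": 0}])

```text
t: 6.15
tcp_pos: [0.4935, -0.0089, 0.2393]
tcp_rot: [3.142, 0.0, 1.581]
wrist_force: [-0.2, -0.1, -1.8]
gripper_width: 0.462
grip_force: 51.1
```

>>> send_rows(moves=[{"x": 0, "y": 0.06, "z": 0.6, "rx": 0, "ry": 0, "rz": 0}, {"x": 0, "y": 0, "z": 1, "rx": 0, "ry": 0, "rz": 0}, {"x": 0, "y": 0, "z": 1, "rx": 0, "ry": 0, "rz": 0}, {"x": 0, "y": 0, "z": 1, "rx": 0, "ry": 0, "rz": 0}, {"x": 0, "y": 0, "z": 0.7, "rx": 0, "ry": 0, "rz": 0}, {"x": 0, "y": 0, "z": 0, "rx": 0, "ry": 0, "rz": 0}, {"x": 0, "y": 0, "z": 0, "rx": 0, "ry": 0, "rz": 0}])

```text
t: 6.73
tcp_pos: [0.4953, -0.0105, 0.1096]
tcp_rot: [-3.139, 0.0, 1.579]
wrist_force: [0.3, 0.6, -1.7]
gripper_width: 0.46
grip_force: 51.1
```

```bash
cat > look.py <<'E'
import sys,cv2
from station import eyes
n,out,u,v,w,h,k=sys.argv[1:3]+[int(a) for a in sys.argv[3:]]
c=eyes.camera(n)["color"];cv2.imwrite(out,cv2.resize(c[v:v+h,u:u+w],None,fx=k,fy=k,interpolation=2))
E
python3 look.py scene pics/s2.png 250 160 160 120 5
```

```text
(no output)
```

View pics/s2.png

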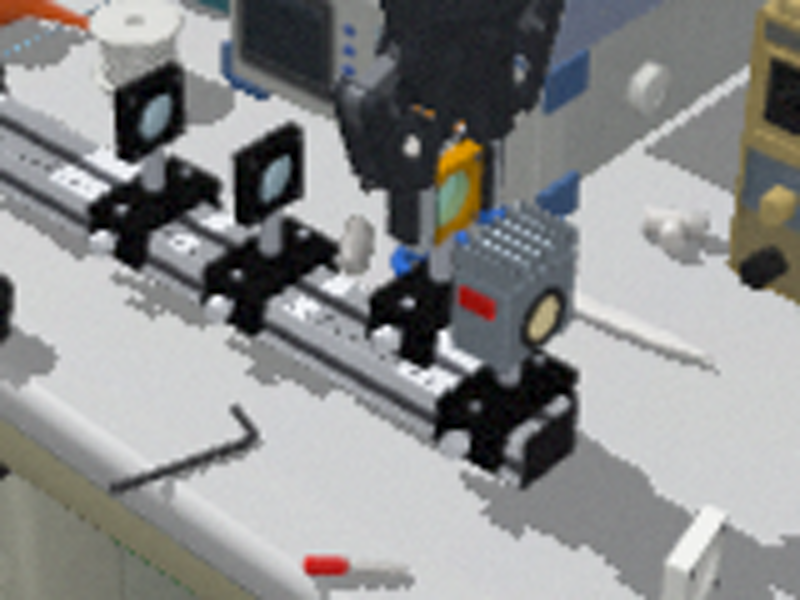

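Gold hangs upright over the rail at (420,300) in the crop, just beside the lamp. Lowering it slowly.

>>> send_rows(moves=[{"x": 0.1, "y": 0, "z": 0.2, "rx": 0, "ry": 0, "rz": 0}, {"x": 0, "y": 0, "z": 0.2, "rx": 0, "ry": 0, "rz": 0}, {"x": 0, "y": 0, "z": 0.2, "rx": 0, "ry": 0, "rz": 0}, {"x": 0, "y": 0, "z": 0.15, "rx": 0, "ry": 0, "rz": 0}, {"x": 0, "y": 0, "z": 0.15, "rx": 0, "ry": 0, "rz": 0}, {"x": 0, "y": 0, "z": 0.15, "rx": 0, "ry": 0, "rz": 0}, {"x": 0, "y": 0, "z": 0.15, "rx": 0, "ry": 0, "rz": 0}, {"x": 0, "y": 0, "z": 0.1, "rx": 0, "ry": 0, "rz": 0}, {"x": 0, "y": 0, "z": 0, "rx": 0, "ry": 0, "rz": 0}, {"x": 0, "y": 0, "z": 0, "rx": 0, "ry": 0, "rz": 0}])

```text
t: 7.62
tcp_pos: [0.4959, -0.0069, 0.0707]
tcp_rot: [-3.141, 0.0, 1.58]
wrist_force: [-0.4, 0.3, -1.4]
gripper_width: 0.461
grip_force: 51.3
```

>>> send_rows(moves=[{"x": 0, "y": 0, "z": 0.04, "rx": 0, "ry": 0, "rz": 0}, {"x": 0, "y": 0, "z": 0.03, "rx": 0, "ry": 0, "rz": 0}, {"x": 0, "y": 0, "z": 0, "rx": 0, "ry": 0, "rz": 0}])

```text
t: 7.87
tcp_pos: [0.4961, -0.0069, 0.07]
tcp_rot: [3.14, 0.0, 1.58]
wrist_force: [-5.5, -0.1, 16.0]
gripper_width: 0.456
grip_force: 53.1
```

>>> send_rows(moves=[{"x": 0, "y": 0, "z": 0, "rx": 0, "ry": 0, "rz": 0}, {"x": 0, "y": 0, "z": 0, "rx": 0, "ry": 0, "rz": 0}, {"x": 0, "y": 0, "z": 0, "rx": 0, "ry": 0, "rz": 0}, {"x": 0, "y": 0, "z": 0, "rx": 0, "ry": 0, "rz": 0}, {"x": 0, "y": 0, "z": -0.33, "rx": 0, "ry": 0, "rz": 0}, {"x": 0, "y": 0, "z": -1, "rx": 0, "ry": 0, "rz": 0}, {"x": 0, "y": 0, "z": -1, "rx": 0, "ry": 0, "rz": 0}, {"x": 0, "y": 0, "z": -1, "rx": 0, "ry": 0, "rz": 0}, {"x": 0, "y": 0, "z": -1, "rx": 0, "ry": 0, "rz": 0}, {"x": -0.91, "y": -0.36, "z": 0, "rx": 0, "ry": 0, "rz": 0}, {"x": -1, "y": -0.39, "z": 0, "rx": 0, "ry": 0, "rz": 0}, {"x": -1, "y": -0.39, "z": 0, "rx": 0, "ry": 0, "rz": 0}, {"x": -1, "y": -0.39, "z": 0, "rx": 0, "ry": 0, "rz": 0}, {"x": -1, "y": -0.39, "z": 0, "rx": 0, "ry": 0, "rz": 0}, {"x": -1, "y": -0.39, "z": 0, "rx": 0, "ry": 0, "rz": 0}, {"x": -1, "y": -0.39, "z": 0, "rx": 0, "ry": 0, "rz": 0}, {"x": 0, "y": 0, "z": 0, "rx": 0, "ry": 0, "rz": -1}, {"x": 0, "y": 0, "z": 0, "rx": 0, "ry": 0, "rz": -1}, {"x": 0, "y": 0, "z": 0, "rx": 0, "ry": 0, "rz": 0}], hand=70)

```text
t: 9.45
tcp_pos: [0.4165, -0.2157, 0.1993]
tcp_rot: [3.141, 0.0, 1.793]
wrist_force: [-0.1, -0.3, 0.5]
gripper_width: 0.818
grip_force: 0.0
```

>>> send_rows(moves=[{"x": 0, "y": 0, "z": 1, "rx": 0, "ry": 0, "rz": 0}, {"x": 0, "y": 0, "z": 1, "rx": 0, "ry": 0, "rz": 0}, {"x": 0, "y": 0, "z": 1, "rx": 0, "ry": 0, "rz": 0}, {"x": 0, "y": 0, "z": 1, "rx": 0, "ry": 0, "rz": 0}, {"x": 0, "y": 0, "z": 0.5, "rx": 0, "ry": 0, "rz": 0}, {"x": 0, "y": 0, "z": 0.3, "rx": 0, "ry": 0, "rz": 0}, {"x": 0, "y": 0, "z": 0, "rx": 0, "ry": 0, "rz": 0}, {"x": 0, "y": 0, "z": 0, "rx": 0, "ry": 0, "rz": 0}])

```text
t: 10.12
tcp_pos: [0.4173, -0.2149, 0.0552]
tcp_rot: [3.141, 0.0, 1.789]
wrist_force: [0.2, -0.3, 0.1]
gripper_width: 0.82
grip_force: 0.0
```

>>> send_rows(moves=[{"x": 0, "y": 0, "z": 0, "rx": 0, "ry": 0, "rz": 0}, {"x": 0, "y": 0, "z": 0, "rx": 0, "ry": 0, "rz": 0}, {"x": 0, "y": 0, "z": 0, "rx": 0, "ry": 0, "rz": 0}, {"x": 0, "y": 0, "z": 0, "rx": 0, "ry": 0, "rz": 0}, {"x": 0, "y": 0, "z": 0, "rx": 0, "ry": 0, "rz": 0}, {"x": 0, "y": 0, "z": 0, "rx": 0, "ry": 0, "rz": 0}], hand=30, squeeze=50)

```text
t: 10.62
tcp_pos: [0.4178, -0.2154, 0.0557]
tcp_rot: [3.14, 0.001, 1.789]
wrist_force: [-0.4, 0.1, 7.1]
gripper_width: 0.461
grip_force: 49.8
```

>>> send_rows(moves=[{"x": 0, "y": 0, "z": -0.3, "rx": 0, "ry": 0, "rz": 0}, {"x": 0, "y": 0, "z": -0.8, "rx": 0, "ry": 0, "rz": 0}, {"x": 0, "y": 0, "z": -1, "rx": 0, "ry": 0, "rz": 0}, {"x": 0, "y": 0, "z": -1, "rx": 0, "ry": 0, "rz": 0}, {"x": 0, "y": 0, "z": -1, "rx": 0, "ry": 0, "rz": 0.5}, {"x": 0, "y": 0, "z": -1, "rx": 0, "ry": 0, "rz": 0.5}, {"x": 0, "y": 0, "z": -0.7, "rx": 0, "ry": 0, "rz": 0.5}, {"x": 0, "y": 0, "z": -0.3, "rx": 0, "ry": 0, "rz": 0.5}, {"x": 0.5, "y": 0.16, "z": 0, "rx": 0, "ry": 0, "rz": 0}, {"x": 0.9, "y": 0.28, "z": 0, "rx": 0, "ry": 0, "rz": 0}, {"x": 0.9, "y": 0.28, "z": 0, "rx": 0, "ry": 0, "rz": 0}, {"x": 0.9, "y": 0.28, "z": 0, "rx": 0, "ry": 0, "rz": 0}, {"x": 0.9, "y": 0.28, "z": 0, "rx": 0, "ry": 0, "rz": 0}, {"x": 0.9, "y": 0.28, "z": 0, "rx": 0, "ry": 0, "rz": 0}, {"x": 0.9, "y": 0.28, "z": 0, "rx": 0, "ry": 0, "rz": 0}, {"x": 0.9, "y": 0.28, "z": 0, "rx": 0, "ry": 0, "rz": 0}, {"x": 0.9, "y": 0.28, "z": 0, "rx": 0, "ry": 0, "rz": 0}, {"x": 0.99, "y": 0.26, "z": 0, "rx": 0, "ry": 0, "rz": 0}, {"x": 0, "y": 0, "z": 0, "rx": 0, "ry": 0, "rz": 0}, {"x": 0, "y": 0, "z": 0, "rx": 0, "ry": 0, "rz": 0}])

```text
t: 12.28
tcp_pos: [0.4939, 0.0478, 0.2377]
tcp_rot: [-3.141, 0.0, 1.583]
wrist_force: [-0.1, -0.2, -2.6]
gripper_width: 0.462
grip_force: 51.2
```

>>> send_rows(moves=[{"x": -0.04, "y": 0.04, "z": 0.6, "rx": 0, "ry": 0, "rz": 0}, {"x": 0, "y": 0, "z": 1, "rx": 0, "ry": 0, "rz": 0}, {"x": 0, "y": 0, "z": 1, "rx": 0, "ry": 0, "rz": 0}, {"x": 0, "y": 0, "z": 1, "rx": 0, "ry": 0, "rz": 0}, {"x": 0, "y": 0, "z": 0.5, "rx": 0, "ry": 0, "rz": 0}, {"x": 0, "y": 0, "z": 0.2, "rx": 0, "ry": 0, "rz": 0}, {"x": 0, "y": 0, "z": 0.2, "rx": 0, "ry": 0, "rz": 0}, {"x": 0, "y": 0, "z": 0.2, "rx": 0, "ry": 0, "rz": 0}, {"x": 0, "y": 0, "z": 0.2, "rx": 0, "ry": 0, "rz": 0}, {"x": 0, "y": 0, "z": 0.2, "rx": 0, "ry": 0, "rz": 0}, {"x": 0, "y": 0, "z": 0.2, "rx": 0, "ry": 0, "rz": 0}, {"x": 0, "y": 0, "z": 0.15, "rx": 0, "ry": 0, "rz": 0}, {"x": 0, "y": 0, "z": 0.1, "rx": 0, "ry": 0, "rz": 0}, {"x": 0, "y": 0, "z": 0.07, "rx": 0, "ry": 0, "rz": 0}, {"x": 0, "y": 0, "z": 0.05, "rx": 0, "ry": 0, "rz": 0}, {"x": 0, "y": 0, "z": 0, "rx": 0, "ry": 0, "rz": 0}])

```text
t: 13.62
tcp_pos: [0.4954, 0.0453, 0.0681]
tcp_rot: [3.141, -0.0, 1.58]
wrist_force: [-3.0, -0.0, 2.5]
gripper_width: 0.455
grip_force: 52.0
```

>>> send_rows(moves=[{"x": 0, "y": 0, "z": 0.04, "rx": 0, "ry": 0, "rz": 0}, {"x": 0, "y": 0, "z": 0, "rx": 0, "ry": 0, "rz": 0}])

```text
t: 13.78
tcp_pos: [0.4954, 0.0454, 0.068]
tcp_rot: [3.141, -0.0, 1.58]
wrist_force: [-7.3, -0.1, 17.8]
gripper_width: 0.463
grip_force: 53.6
```

>>> send_rows(moves=[{"x": 0, "y": 0, "z": 0, "rx": 0, "ry": 0, "rz": 0}, {"x": 0, "y": 0, "z": 0, "rx": 0, "ry": 0, "rz": 0}, {"x": 0, "y": 0, "z": 0, "rx": 0, "ry": 0, "rz": 0}, {"x": 0, "y": 0, "z": 0, "rx": 0, "ry": 0, "rz": 0}, {"x": 0, "y": 0, "z": -1, "rx": 0, "ry": 0, "rz": 0}, {"x": 0, "y": 0, "z": -1, "rx": 0, "ry": 0, "rz": 0}, {"x": 0, "y": 0, "z": -1, "rx": 0, "ry": 0, "rz": 0}, {"x": 0, "y": 0, "z": -1, "rx": 0, "ry": 0, "rz": 0}, {"x": 0, "y": 0, "z": -1, "rx": 0, "ry": 0, "rz": 0}, {"x": -0.91, "y": -0.36, "z": 0, "rx": 0, "ry": 0, "rz": 0}, {"x": -0.91, "y": -0.36, "z": 0, "rx": 0, "ry": 0, "rz": 0}, {"x": -0.91, "y": -0.36, "z": 0, "rx": 0, "ry": 0, "rz": 0}, {"x": -0.91, "y": -0.36, "z": 0, "rx": 0, "ry": 0, "rz": 0}, {"x": -0.91, "y": -0.36, "z": 0, "rx": 0, "ry": 0, "rz": 0}, {"x": -0.91, "y": -0.36, "z": 0, "rx": 0, "ry": 0, "rz": 0}, {"x": -0.91, "y": -0.36, "z": 0, "rx": 0, "ry": 0, "rz": 0}, {"x": -0.91, "y": -0.36, "z": 0, "rx": 0, "ry": 0, "rz": 0}, {"x": -0.91, "y": -0.36, "z": 0, "rx": 0, "ry": 0, "rz": 0}, {"x": 0, "y": 0, "z": 0, "rx": 0, "ry": 0, "rz": 0}], hand=70)

```text
t: 15.37
tcp_pos: [0.3991, -0.2048, 0.2163]
tcp_rot: [-3.141, 0.001, 1.577]
wrist_force: [-0.4, 1.2, 0.8]
gripper_width: 0.825
grip_force: 0.0
```

>>> send_rows(moves=[{"x": -0.87, "y": 0.08, "z": 0, "rx": 0, "ry": 0, "rz": 0}, {"x": -0.87, "y": 0.08, "z": 0, "rx": 0, "ry": 0, "rz": 0}, {"x": -0.87, "y": 0.08, "z": 0, "rx": 0, "ry": 0, "rz": 0}, {"x": -0.87, "y": 0.08, "z": 0, "rx": 0, "ry": 0, "rz": 0}, {"x": -0.87, "y": 0.08, "z": 0, "rx": 0, "ry": 0, "rz": 0}, {"x": -0.87, "y": 0.08, "z": 0, "rx": 0, "ry": 0, "rz": 0}, {"x": 0, "y": 0, "z": 0, "rx": 0, "ry": 0, "rz": -0.36}, {"x": 0, "y": 0, "z": 0, "rx": 0, "ry": 0, "rz": 0}, {"x": 0, "y": 0, "z": 0, "rx": 0, "ry": 0, "rz": 0}])

```text
t: 16.12
tcp_pos: [0.4163, -0.3575, 0.2159]
tcp_rot: [-3.141, -0.001, 1.617]
wrist_force: [-0.6, 0.4, -1.6]
gripper_width: 0.82
grip_force: 0.0
```

```bash
python3 look.py scene pics/s3.png 360 180 180 140 4
```

```text
(no output)
```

View pics/s3.png

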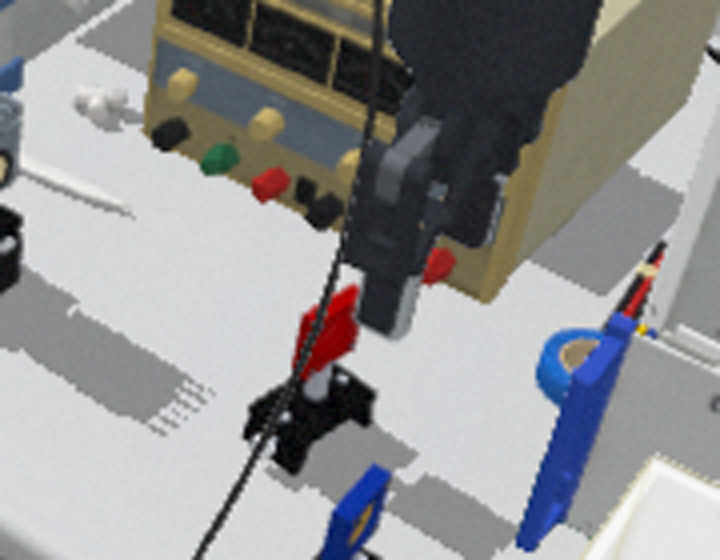

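The gripper is over blue, clear of the cable and the tray. Descending.

>>> send_rows(moves=[{"x": 0, "y": 0, "z": 1, "rx": 0, "ry": 0, "rz": 0}, {"x": 0, "y": 0, "z": 1, "rx": 0, "ry": 0, "rz": 0}, {"x": 0, "y": 0, "z": 1, "rx": 0, "ry": 0, "rz": 0}, {"x": 0, "y": 0, "z": 1, "rx": 0, "ry": 0, "rz": 0}, {"x": 0, "y": 0, "z": 0.8, "rx": 0, "ry": 0, "rz": 0}, {"x": 0, "y": 0, "z": 0.55, "rx": 0, "ry": 0, "rz": 0}, {"x": 0, "y": 0, "z": 0, "rx": 0, "ry": 0, "rz": 0}, {"x": 0, "y": 0, "z": 0, "rx": 0, "ry": 0, "rz": 0}])

```text
t: 16.83
tcp_pos: [0.4162, -0.3567, 0.0558]
tcp_rot: [-3.141, -0.001, 1.618]
wrist_force: [-0.3, 0.3, -0.1]
gripper_width: 0.82
grip_force: 0.0
```

>>> send_rows(moves=[{"x": 0, "y": 0, "z": 0, "rx": 0, "ry": 0, "rz": 0}, {"x": 0, "y": 0, "z": 0, "rx": 0, "ry": 0, "rz": 0}, {"x": 0, "y": 0, "z": 0, "rx": 0, "ry": 0, "rz": 0}, {"x": 0, "y": 0, "z": 0, "rx": 0, "ry": 0, "rz": 0}, {"x": 0, "y": 0, "z": 0, "rx": 0, "ry": 0, "rz": 0}, {"x": 0, "y": 0, "z": 0, "rx": 0, "ry": 0, "rz": 0}], hand=30, squeeze=50)

```text
t: 17.33
tcp_pos: [0.4173, -0.3584, 0.0573]
tcp_rot: [3.139, 0.002, 1.618]
wrist_force: [-0.2, 0.4, 7.8]
gripper_width: 0.46
grip_force: 51.1
```

>>> send_rows(moves=[{"x": 0, "y": 0, "z": -0.3, "rx": 0, "ry": 0, "rz": 0}, {"x": 0, "y": 0, "z": -0.8, "rx": 0, "ry": 0, "rz": 0}, {"x": 0, "y": -0.1, "z": -1, "rx": 0, "ry": 0, "rz": 0}, {"x": 0, "y": -0.2, "z": -1, "rx": 0, "ry": 0, "rz": 0}, {"x": 0, "y": -0.2, "z": -1, "rx": 0, "ry": 0, "rz": 0}, {"x": 0, "y": -0.2, "z": -1, "rx": 0, "ry": 0, "rz": 0}, {"x": 0, "y": -0.2, "z": -0.7, "rx": 0, "ry": 0, "rz": 0}, {"x": 0, "y": 0, "z": -0.3, "rx": 0, "ry": 0, "rz": 0.36}, {"x": 0.5, "y": 0, "z": 0, "rx": 0, "ry": 0, "rz": 0}, {"x": 0.9, "y": 0, "z": 0, "rx": 0, "ry": 0, "rz": 0}, {"x": 0.9, "y": 0, "z": 0, "rx": 0, "ry": 0, "rz": 0}, {"x": 0.9, "y": 0, "z": 0, "rx": 0, "ry": 0, "rz": 0}, {"x": 0.9, "y": 0, "z": 0, "rx": 0, "ry": 0, "rz": 0}, {"x": 0.9, "y": 0, "z": 0, "rx": 0, "ry": 0, "rz": 0}, {"x": 0.9, "y": 0, "z": 0, "rx": 0, "ry": 0, "rz": 0}, {"x": 0.5, "y": 0, "z": 0, "rx": 0, "ry": 0, "rz": 0}, {"x": 0, "y": 0, "z": 0, "rx": 0, "ry": 0, "rz": 0}])

```text
t: 18.75
tcp_pos: [0.3865, -0.1639, 0.2388]
tcp_rot: [-3.141, -0.001, 1.583]
wrist_force: [0.1, 0.1, -1.4]
gripper_width: 0.46
grip_force: 50.9
```

>>> send_rows(moves=[{"x": 0.5, "y": 0.285, "z": 0, "rx": 0, "ry": 0, "rz": 0}, {"x": 0.84, "y": 0.285, "z": 0, "rx": 0, "ry": 0, "rz": 0}, {"x": 0.84, "y": 0.285, "z": 0, "rx": 0, "ry": 0, "rz": 0}, {"x": 0.84, "y": 0.285, "z": 0, "rx": 0, "ry": 0, "rz": 0}, {"x": 0.84, "y": 0.285, "z": 0, "rx": 0, "ry": 0, "rz": 0}, {"x": 0.84, "y": 0.285, "z": 0, "rx": 0, "ry": 0, "rz": 0}, {"x": 0.84, "y": 0.285, "z": 0, "rx": 0, "ry": 0, "rz": 0}, {"x": 0.84, "y": 0.285, "z": 0, "rx": 0, "ry": 0, "rz": 0}, {"x": 0.84, "y": 0.285, "z": 0, "rx": 0, "ry": 0, "rz": 0}, {"x": 0.84, "y": 0.285, "z": 0, "rx": 0, "ry": 0, "rz": 0}, {"x": 0.84, "y": 0.285, "z": 0, "rx": 0, "ry": 0, "rz": 0}, {"x": 0.84, "y": 0.285, "z": 0, "rx": 0, "ry": 0, "rz": 0}, {"x": 0.44, "y": 0.285, "z": 0, "rx": 0, "ry": 0, "rz": 0}, {"x": 0, "y": 0, "z": 0, "rx": 0, "ry": 0, "rz": 0}, {"x": 0, "y": 0, "z": 0, "rx": 0, "ry": 0, "rz": 0}])

```text
t: 20.0
tcp_pos: [0.4957, 0.1396, 0.2381]
tcp_rot: [-3.14, 0.001, 1.582]
wrist_force: [-0.2, -0.8, -1.8]
gripper_width: 0.458
grip_force: 50.9
```

>>> send_rows(moves=[{"x": 0, "y": 0, "z": 0.6, "rx": 0, "ry": 0, "rz": 0}, {"x": 0, "y": 0, "z": 1, "rx": 0, "ry": 0, "rz": 0}, {"x": 0, "y": 0, "z": 1, "rx": 0, "ry": 0, "rz": 0}, {"x": 0, "y": 0, "z": 1, "rx": 0, "ry": 0, "rz": 0}, {"x": 0, "y": 0, "z": 0.9, "rx": 0, "ry": 0, "rz": 0}, {"x": 0, "y": 0, "z": 0, "rx": 0, "ry": 0, "rz": 0}, {"x": 0, "y": 0, "z": 0, "rx": 0, "ry": 0, "rz": 0}, {"x": 0, "y": 0, "z": 0, "rx": 0, "ry": 0, "rz": 0}])

```text
t: 20.67
tcp_pos: [0.4965, 0.1389, 0.1053]
tcp_rot: [3.14, -0.0, 1.579]
wrist_force: [0.4, -0.4, -1.7]
gripper_width: 0.46
grip_force: 51.2
```

```bash
python3 look.py scene pics/s4.png 240 150 100 100 6
```

```text
(no output)
```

View pics/s4.png

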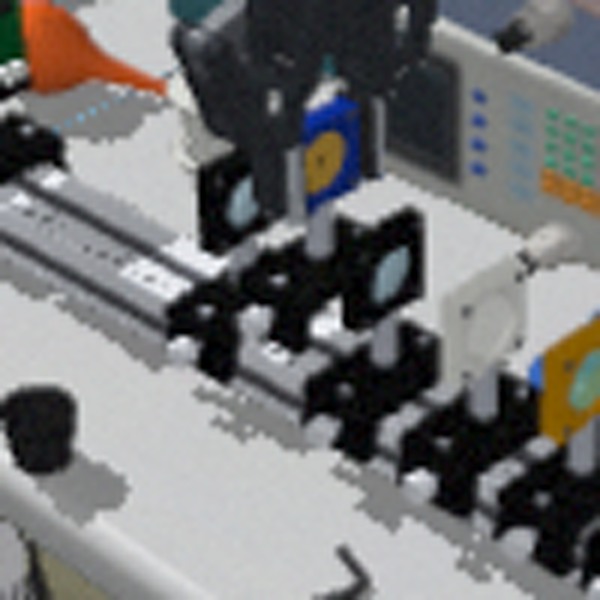

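Blue hangs between the lenses at (320,260). I'll check its centring along the rail from the three thumb screws at (182,350), (320,430) and (258,320).

```bash
python3 - <<'E'
from h import *
s=np.load("scene0.npz");Ks,Ts=s["camera_matrix"],s["pose"]
for n,p in(("la",(182,350)),("lb",(320,430)),("blue",(258,320)),("white",(419,486))):
    uv=np.array((240,150))+(np.array(p)+.5)/6-.5
    w=Ts[:3,:3]@np.linalg.solve(Ks,[*uv,1]); print(n,(Ts[:3,3]+w*(.4555-Ts[0,3])/w[0]).round(4))
E
```

```text
la [0.4555 0.1883 0.0274]
lb [0.4555 0.1041 0.0275]
blue [0.4555 0.1386 0.0669]
white [0.4555 0.0472 0.0283]
```

>>> send_rows(moves=[{"x": 0.16, "y": -0.05, "z": 0, "rx": 0, "ry": 0, "rz": 0}, {"x": 0, "y": 0, "z": 0.05, "rx": 0, "ry": 0, "rz": 0}, {"x": 0, "y": 0, "z": 0, "rx": 0, "ry": 0, "rz": 0}, {"x": 0, "y": 0, "z": 0, "rx": 0, "ry": 0, "rz": 0}])

```text
t: 21.05
tcp_pos: [0.4945, 0.1444, 0.1028]
tcp_rot: [3.141, -0.0, 1.581]
wrist_force: [0.3, 0.2, -1.6]
gripper_width: 0.461
grip_force: 51.4
```

```bash
python3 look.py scene pics/s5.png 255 175 60 60 10
```

```text
(no output)
```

View pics/s5.png

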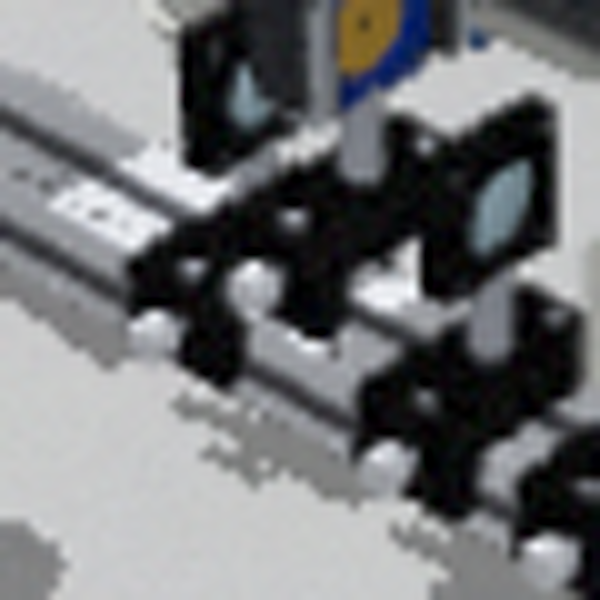

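The thumb screws are at la (156,333), lb (387,466) and blue (254,288), and the saddle screws at (192,268), (428,400) and (294,216).

```bash
python3 - <<'E'
from h import *
s=np.load("scene0.npz");Ks,Ts=s["camera_matrix"],s["pose"]
def f(p,x):
    uv=np.array((255,175))+(np.array(p)+.5)/10-.5
    w=Ts[:3,:3]@np.linalg.solve(Ks,[*uv,1]); return (Ts[:3,3]+w*(x-Ts[0,3])/w[0])[1:].round(4)
for x,P in((.4555,((156,333),(387,466),(254,288))),(.4705,((192,268),(428,400),(294,216)))):
    a,b,c=[f(p,x) for p in P];print(a,b,c,"mid-blue",(a[0]+b[0])/2-c[0])
E
```

```text
[0.1874 0.0281] [0.1029 0.0285] [0.1485 0.0609] mid-blue -0.003349999999999992
[0.1888 0.0402] [0.1028 0.0408] [0.1487 0.0751] mid-blue -0.0029000000000000137
```

>>> send_rows(moves=[{"x": -0.06, "y": 0.03, "z": 0, "rx": 0, "ry": 0, "rz": 0}, {"x": 0, "y": 0, "z": 0.1, "rx": 0, "ry": 0, "rz": 0}, {"x": 0, "y": 0, "z": 0.15, "rx": 0, "ry": 0, "rz": 0}, {"x": 0, "y": 0, "z": 0.15, "rx": 0, "ry": 0, "rz": 0}, {"x": 0, "y": 0, "z": 0.1, "rx": 0, "ry": 0, "rz": 0}, {"x": 0, "y": 0, "z": 0.1, "rx": 0, "ry": 0, "rz": 0}, {"x": 0, "y": 0, "z": 0, "rx": 0, "ry": 0, "rz": 0}, {"x": 0, "y": 0, "z": 0, "rx": 0, "ry": 0, "rz": 0}])

```text
t: 21.77
tcp_pos: [0.4951, 0.1423, 0.084]
tcp_rot: [-3.141, 0.0, 1.58]
wrist_force: [0.3, -0.8, -1.5]
gripper_width: 0.462
grip_force: 51.4
```

>>> send_rows(moves=[{"x": 0, "y": 0, "z": 0.1, "rx": 0, "ry": 0, "rz": 0}, {"x": 0, "y": 0, "z": 0.1, "rx": 0, "ry": 0, "rz": 0}, {"x": 0, "y": 0, "z": 0.1, "rx": 0, "ry": 0, "rz": 0}, {"x": 0, "y": 0, "z": 0.1, "rx": 0, "ry": 0, "rz": 0}, {"x": 0, "y": 0, "z": 0.08, "rx": 0, "ry": 0, "rz": 0}, {"x": 0, "y": 0, "z": 0, "rx": 0, "ry": 0, "rz": 0}, {"x": 0, "y": 0, "z": 0, "rx": 0, "ry": 0, "rz": 0}])

```text
t: 22.35
tcp_pos: [0.4952, 0.1423, 0.0697]
tcp_rot: [-3.141, 0.0, 1.58]
wrist_force: [1.3, -0.2, -2.1]
gripper_width: 0.463
grip_force: 51.4
```

>>> send_rows(moves=[{"x": 0, "y": 0, "z": 0.04, "rx": 0, "ry": 0, "rz": 0}, {"x": 0, "y": 0, "z": 0.03, "rx": 0, "ry": 0, "rz": 0}, {"x": 0, "y": 0, "z": 0, "rx": 0, "ry": 0, "rz": 0}, {"x": 0, "y": 0, "z": 0, "rx": 0, "ry": 0, "rz": 0}])

```text
t: 22.68
tcp_pos: [0.4953, 0.1425, 0.0694]
tcp_rot: [3.14, -0.0, 1.58]
wrist_force: [-6.7, -1.4, 20.2]
gripper_width: 0.455
grip_force: 53.7
```

>>> send_rows(moves=[{"x": 0, "y": 0, "z": 0, "rx": 0, "ry": 0, "rz": 0}, {"x": 0, "y": 0, "z": 0, "rx": 0, "ry": 0, "rz": 0}, {"x": 0, "y": 0, "z": 0, "rx": 0, "ry": 0, "rz": 0}, {"x": 0, "y": 0, "z": 0, "rx": 0, "ry": 0, "rz": 0}, {"x": 0, "y": 0, "z": -1, "rx": 0, "ry": 0, "rz": 0}, {"x": 0, "y": 0, "z": -1, "rx": 0, "ry": 0, "rz": 0}, {"x": 0, "y": 0, "z": -1, "rx": 0, "ry": 0, "rz": 0}, {"x": 0, "y": 0, "z": -1, "rx": 0, "ry": 0, "rz": 0}, {"x": 0, "y": 0, "z": -1, "rx": 0, "ry": 0, "rz": 0}, {"x": -0.92, "y": 0, "z": 0, "rx": 0, "ry": 0, "rz": 0}, {"x": -0.92, "y": 0, "z": 0, "rx": 0, "ry": 0, "rz": 0}, {"x": -0.92, "y": 0, "z": 0, "rx": 0, "ry": 0, "rz": 0}, {"x": -0.92, "y": 0, "z": 0, "rx": 0, "ry": 0, "rz": 0}, {"x": -0.92, "y": 0, "z": 0, "rx": 0, "ry": 0, "rz": 0}, {"x": -0.92, "y": 0, "z": 0, "rx": 0, "ry": 0, "rz": 0}, {"x": -0.92, "y": 0, "z": 0, "rx": 0, "ry": 0, "rz": 0}, {"x": -0.92, "y": 0, "z": 0, "rx": 0, "ry": 0, "rz": 0}, {"x": -0.92, "y": 0, "z": 0, "rx": 0, "ry": 0, "rz": 0}, {"x": 0, "y": 0, "z": 0, "rx": 0, "ry": 0, "rz": 0}], hand=70)

```text
t: 24.27
tcp_pos: [0.4976, -0.1098, 0.2175]
tcp_rot: [-3.141, 0.001, 1.577]
wrist_force: [0.6, 0.1, 0.7]
gripper_width: 0.817
grip_force: 0.0
```

>>> send_rows(moves=[{"x": 0, "y": 0, "z": 0, "rx": 0, "ry": 0, "rz": 0.76}, {"x": 0, "y": 0, "z": 0, "rx": 0, "ry": 0, "rz": 0.76}, {"x": 0, "y": 0, "z": 0, "rx": 0, "ry": -0.95, "rz": 0}, {"x": 0, "y": 0, "z": 0, "rx": 0, "ry": -0.95, "rz": 0}, {"x": 0, "y": 0, "z": 0, "rx": 0, "ry": -0.95, "rz": 0}, {"x": 0, "y": 0, "z": 0, "rx": 0, "ry": -0.95, "rz": 0}, {"x": 0, "y": 0, "z": 0, "rx": 0, "ry": -0.95, "rz": 0}, {"x": 0, "y": 0, "z": 0, "rx": 0, "ry": -0.95, "rz": 0}, {"x": 0, "y": 0, "z": 0, "rx": 0, "ry": -0.95, "rz": 0}, {"x": 0, "y": 0, "z": 0, "rx": 0, "ry": 0, "rz": 0}, {"x": 0, "y": 0, "z": 0, "rx": 0, "ry": 0, "rz": 0}])

```text
t: 25.18
tcp_pos: [0.4977, -0.1047, 0.2165]
tcp_rot: [-3.138, 0.695, 1.426]
wrist_force: [-1.0, -0.2, -0.1]
gripper_width: 0.821
grip_force: 0.0
```

```bash
cat > go.py <<'E'
import sys,numpy as np
from scipy.spatial.transform import Rotation as R
from station import monitor
s=monitor.read_state();t=np.array([float(a) for a in sys.argv[1:4]])
M=R.from_euler("xyz",s["tcp_rot"])
print("q",s["q"].round(3),"rot",s["tcp_rot"].round(3),"toolz",M.as_matrix()[:,2].round(3))
print("units",(M.inv().apply(t-s["tcp_pos"])/.03).round(2))
E
python3 go.py .5321 -.2155 .1535
```

```text
q [ 0.168  0.358 -0.079  1.39  -0.654  1.973] rot [-3.138  0.695  1.426] toolz [-0.096 -0.633 -0.768]
units [-1.33  1.68  3.84]
```

>>> send_rows(moves=[{"x": -0.33, "y": 0.42, "z": 0.96, "rx": 0, "ry": 0, "rz": 0}, {"x": -0.33, "y": 0.42, "z": 0.96, "rx": 0, "ry": 0, "rz": 0}, {"x": -0.33, "y": 0.42, "z": 0.96, "rx": 0, "ry": 0, "rz": 0}, {"x": -0.33, "y": 0.42, "z": 0.96, "rx": 0, "ry": 0, "rz": 0}, {"x": 0, "y": 0, "z": 0, "rx": 0, "ry": 0, "rz": 0}, {"x": 0, "y": 0, "z": 0, "rx": 0, "ry": 0, "rz": 0}])

```text
t: 25.68
tcp_pos: [0.531, -0.2186, 0.1548]
tcp_rot: [3.141, 0.694, 1.417]
wrist_force: [-0.9, 0.2, 1.6]
gripper_width: 0.819
grip_force: 0.0
```

```bash
python3 go.py .5206 -.2917 .0616;python3 look.py scene pics/s6.png 360 160 150 140 5;
```

```text
q [-0.044  0.407 -0.161  1.094 -0.689  1.713] rot [3.141 0.694 1.417] toolz [-0.098 -0.632 -0.768]
units [0.1  0.03 3.96]
```

View pics/s6.png

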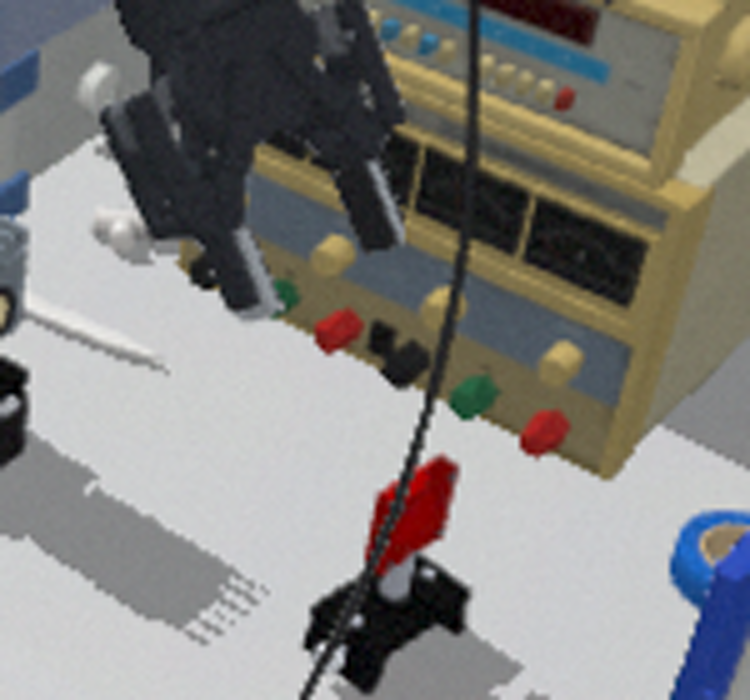

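The tilted open gripper lines up with red from the +y side, and the cable stays clear. Approaching along the tool axis.

>>> send_rows(moves=[{"x": 0.1, "y": 0.03, "z": 0.9, "rx": 0, "ry": 0, "rz": 0}, {"x": 0, "y": 0, "z": 0.9, "rx": 0, "ry": 0, "rz": 0}, {"x": 0, "y": 0, "z": 0.8, "rx": 0, "ry": 0, "rz": 0}, {"x": 0, "y": 0, "z": 0.7, "rx": 0, "ry": 0, "rz": 0}, {"x": 0, "y": 0, "z": 0.4, "rx": 0, "ry": 0, "rz": 0}, {"x": 0, "y": 0, "z": 0.26, "rx": 0, "ry": 0, "rz": 0}, {"x": 0, "y": 0, "z": 0, "rx": 0, "ry": 0, "rz": 0}, {"x": 0, "y": 0, "z": 0, "rx": 0, "ry": 0, "rz": 0}])

```text
t: 26.4
tcp_pos: [0.5222, -0.2895, 0.0626]
tcp_rot: [3.14, 0.696, 1.42]
wrist_force: [-0.6, 0.1, 0.4]
gripper_width: 0.825
grip_force: 0.0
```

>>> send_rows(moves=[{"x": 0, "y": 0, "z": 0, "rx": 0, "ry": 0, "rz": 0}, {"x": 0, "y": 0, "z": 0, "rx": 0, "ry": 0, "rz": 0}, {"x": 0, "y": 0, "z": 0, "rx": 0, "ry": 0, "rz": 0}, {"x": 0, "y": 0, "z": 0, "rx": 0, "ry": 0, "rz": 0}, {"x": 0, "y": 0, "z": 0, "rx": 0, "ry": 0, "rz": 0}, {"x": 0, "y": 0, "z": 0, "rx": 0, "ry": 0, "rz": 0}], hand=30, squeeze=60)

```text
t: 26.9
tcp_pos: [0.5225, -0.2897, 0.0626]
tcp_rot: [3.139, 0.697, 1.42]
wrist_force: [-0.3, 2.7, 5.3]
gripper_width: 0.459
grip_force: 60.6
```

```bash
python3 go.py .5206 -.2917 .1116; python3 go.py .515 -.0917 .1116
```

```text
q [-0.171  0.477 -0.323  0.751 -0.697  1.543] rot [3.139 0.697 1.42 ] toolz [-0.094 -0.635 -0.767]
units [-1.11 -0.05 -1.2 ]
q [-0.171  0.477 -0.323  0.751 -0.697  1.543] rot [3.139 0.697 1.42 ] toolz [-0.094 -0.635 -0.767]
units [ 3.93 -1.23 -5.42]
```

>>> send_rows(moves=[{"x": -0.15, "y": 0, "z": -0.18, "rx": 0, "ry": 0, "rz": 0}, {"x": -0.3, "y": 0, "z": -0.36, "rx": 0, "ry": 0, "rz": 0}, {"x": -0.3, "y": 0, "z": -0.36, "rx": 0, "ry": 0, "rz": 0}, {"x": -0.3, "y": 0, "z": -0.36, "rx": 0, "ry": 0, "rz": 0}, {"x": 0.3, "y": -0.08, "z": -0.26, "rx": 0, "ry": 0, "rz": 0}, {"x": 0.63, "y": -0.15, "z": -0.53, "rx": 0, "ry": 0, "rz": 0}, {"x": 0.63, "y": -0.15, "z": -0.53, "rx": 0, "ry": 0, "rz": 0}, {"x": 0.63, "y": -0.15, "z": -0.53, "rx": 0, "ry": 0, "rz": 0}, {"x": 0.63, "y": -0.15, "z": -0.53, "rx": 0, "ry": 0, "rz": 0}, {"x": 0.63, "y": -0.15, "z": -0.53, "rx": 0, "ry": 0, "rz": 0}, {"x": 0.3, "y": -0.08, "z": -0.26, "rx": 0, "ry": 0, "rz": 0}, {"x": 0, "y": 0, "z": 0, "rx": 0, "ry": 0, "rz": 0}, {"x": 0, "y": 0, "z": 0, "rx": 0, "ry": 0, "rz": 0}])

```text
t: 27.98
tcp_pos: [0.5168, -0.1395, 0.1117]
tcp_rot: [-3.141, 0.696, 1.423]
wrist_force: [0.9, 0.2, -2.4]
gripper_width: 0.456
grip_force: 60.9
```

```bash
python3 go.py .47 -.12 .26
```

```text
q [ 0.101  0.454 -0.216  1.104 -0.671  1.891] rot [-3.141  0.696  1.423] toolz [-0.095 -0.634 -0.767]
units [-2.86 -1.64 -4.06]
```

Since the tilted tool would hit the sensor board at the goal, I'll set red down in the open area and regrip it upright.

```bash
python3 go.py .46 -.198 .112;python3 go.py .46 -.198 .065
```

```text
q [ 0.101  0.454 -0.216  1.104 -0.671  1.891] rot [-3.141  0.696  1.423] toolz [-0.095 -0.634 -0.767]
units [-1.7  -1.58  1.41]
q [ 0.101  0.454 -0.216  1.104 -0.671  1.891] rot [-3.141  0.696  1.423] toolz [-0.095 -0.634 -0.767]
units [-0.7  -1.58  2.61]
```

>>> send_rows(moves=[{"x": -0.3, "y": -0.28, "z": 0.25, "rx": 0, "ry": 0, "rz": 0}, {"x": -0.5, "y": -0.46, "z": 0.41, "rx": 0, "ry": 0, "rz": 0}, {"x": -0.5, "y": -0.46, "z": 0.41, "rx": 0, "ry": 0, "rz": 0}, {"x": -0.4, "y": -0.38, "z": 0.34, "rx": 0, "ry": 0, "rz": 0}, {"x": 0, "y": 0, "z": 0, "rx": 0, "ry": 0, "rz": 0}, {"x": 0.25, "y": 0, "z": 0.3, "rx": 0, "ry": 0, "rz": 0}, {"x": 0.25, "y": 0, "z": 0.3, "rx": 0, "ry": 0, "rz": 0}, {"x": 0.2, "y": 0, "z": 0.24, "rx": 0, "ry": 0, "rz": 0}, {"x": 0.15, "y": 0, "z": 0.18, "rx": 0, "ry": 0, "rz": 0}, {"x": 0.1, "y": 0, "z": 0.12, "rx": 0, "ry": 0, "rz": 0}, {"x": 0.05, "y": 0, "z": 0.06, "rx": 0, "ry": 0, "rz": 0}, {"x": 0, "y": 0, "z": 0, "rx": 0, "ry": 0, "rz": 0}, {"x": 0, "y": 0, "z": 0, "rx": 0, "ry": 0, "rz": 0}])

```text
t: 29.07
tcp_pos: [0.4601, -0.1986, 0.0653]
tcp_rot: [-3.141, 0.697, 1.421]
wrist_force: [0.5, 0.3, -3.5]
gripper_width: 0.457
grip_force: 61.4
```

Lower it the last few millimetres until contact.

>>> send_rows(moves=[{"x": 0.03, "y": 0, "z": 0.035, "rx": 0, "ry": 0, "rz": 0}, {"x": 0.02, "y": 0, "z": 0.025, "rx": 0, "ry": 0, "rz": 0}, {"x": 0, "y": 0, "z": 0, "rx": 0, "ry": 0, "rz": 0}])

```text
t: 29.32
tcp_pos: [0.4601, -0.1986, 0.063]
tcp_rot: [3.141, 0.696, 1.421]
wrist_force: [0.3, -0.4, -1.7]
gripper_width: 0.455
grip_force: 61.4
```

>>> send_rows(moves=[{"x": 0.02, "y": 0, "z": 0.025, "rx": 0, "ry": 0, "rz": 0}, {"x": 0, "y": 0, "z": 0, "rx": 0, "ry": 0, "rz": 0}])

```text
t: 29.48
tcp_pos: [0.4601, -0.1988, 0.0627]
tcp_rot: [3.141, 0.698, 1.421]
wrist_force: [-3.0, 1.9, 6.7]
gripper_width: 0.459
grip_force: 62.1
```

>>> send_rows(moves=[{"x": 0, "y": 0, "z": 0, "rx": 0, "ry": 0, "rz": 0}, {"x": 0, "y": 0, "z": 0, "rx": 0, "ry": 0, "rz": 0}, {"x": 0, "y": 0, "z": 0, "rx": 0, "ry": 0, "rz": 0}, {"x": 0, "y": 0, "z": 0, "rx": 0, "ry": 0, "rz": 0}, {"x": 0, "y": 0, "z": -0.5, "rx": 0, "ry": 0, "rz": 0}, {"x": 0, "y": 0, "z": -1, "rx": 0, "ry": 0, "rz": 0}, {"x": 0, "y": 0, "z": -1, "rx": 0, "ry": 0, "rz": 0}, {"x": 0, "y": 0, "z": -1, "rx": 0, "ry": 0, "rz": 0}, {"x": 0, "y": 0, "z": -1, "rx": 0, "ry": 0, "rz": 0}, {"x": 0, "y": 0, "z": -0.5, "rx": 0, "ry": 0.95, "rz": 0}, {"x": 0, "y": 0, "z": 0, "rx": 0, "ry": 0.95, "rz": 0}, {"x": 0, "y": 0, "z": 0, "rx": 0, "ry": 0.95, "rz": 0}, {"x": 0, "y": 0, "z": 0, "rx": 0, "ry": 0.95, "rz": 0}, {"x": 0, "y": 0, "z": 0, "rx": 0, "ry": 0.95, "rz": 0}, {"x": 0, "y": 0, "z": 0, "rx": 0, "ry": 0.95, "rz": 0}, {"x": 0, "y": 0, "z": 0, "rx": 0, "ry": 0.95, "rz": 0}, {"x": 0, "y": 0, "z": 0, "rx": 0, "ry": 0, "rz": 0}, {"x": 0, "y": 0, "z": 0, "rx": 0, "ry": 0, "rz": 0}], hand=70)

```text
t: 30.98
tcp_pos: [0.4739, -0.1049, 0.177]
tcp_rot: [-3.141, 0.002, 1.418]
wrist_force: [-0.0, 0.4, -0.1]
gripper_width: 0.823
grip_force: 0.0
```

```bash
python3 go.py .462 -.185 .19;python3 look.py top pics/t7.png 380 200 80 80 7
```

```text
q [-0.217  0.196 -0.211  1.164 -0.002  1.507] rot [-3.141e+00  2.000e-03  1.418e+00] toolz [-0.    -0.002 -1.   ]
units [-2.7   0.01 -0.43]
```

View pics/t7.png

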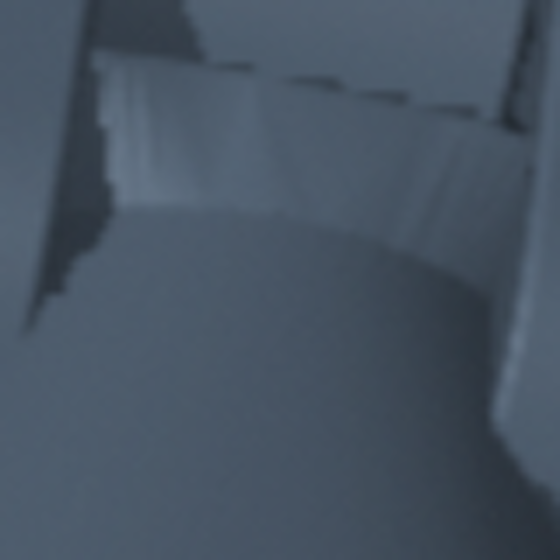

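The arm blocks the top view, so I'll check red numerically in the scene camera.

```bash
python3 - <<'E'
from station import eyes
import numpy as np,cv2
def cen(c):
    i=c["color"].astype(int);m=((i[...,2]>110)&(i[...,1]<50)&(i[...,0]<50)).astype("uint8")
    m[:200]=0; n,l,s,ce=cv2.connectedComponentsWithStats(m);k=1+np.argmax(s[1:,4]);return ce[k],s[k]
s=dict(np.load("scene0.npz"));K,T=s["camera_matrix"],s["pose"]
pr=lambda P:(lambda c:c[:2]/c[2])(K@(T[:3,:3].T@(np.array(P)-T[:3,3])))
print("start",cen(s),pr((.5229,-.2765,.075)));print("now",cen(eyes.camera("scene")),pr((.462,-.185,.075)))
E
```

```text
start (array([444.02409639, 260.1686747 ]), array([439, 252,  12,  17,  83], dtype=int32)) [442.40354794 263.32187966]
now (array([389.95209581, 256.40718563]), array([381, 247,  17,  22, 167], dtype=int32)) [390.21859697 257.88876932]
```

>>> send_rows(moves=[{"x": -0.9, "y": 0.01, "z": 0, "rx": 0, "ry": 0, "rz": 0}, {"x": -0.9, "y": 0, "z": 0, "rx": 0, "ry": 0, "rz": 0}, {"x": -0.9, "y": 0, "z": 0, "rx": 0, "ry": 0, "rz": 0}, {"x": 0, "y": 0, "z": 0.7, "rx": 0, "ry": 0, "rz": 0}, {"x": 0, "y": 0, "z": 0.8, "rx": 0, "ry": 0, "rz": 0}, {"x": 0, "y": 0, "z": 0.8, "rx": 0, "ry": 0, "rz": 0}, {"x": 0, "y": 0, "z": 0.8, "rx": 0, "ry": 0, "rz": 0}, {"x": 0, "y": 0, "z": 0.6, "rx": 0, "ry": 0, "rz": 0}, {"x": 0, "y": 0, "z": 0.3, "rx": 0, "ry": 0, "rz": 0}, {"x": 0, "y": 0, "z": 0, "rx": 0, "ry": 0, "rz": 0}, {"x": 0, "y": 0, "z": 0, "rx": 0, "ry": 0, "rz": 0}])

```text
t: 32.0
tcp_pos: [0.4627, -0.183, 0.0571]
tcp_rot: [-3.141, 0.001, 1.422]
wrist_force: [-0.4, 0.1, 0.2]
gripper_width: 0.821
grip_force: 0.0
```

>>> send_rows(moves=[{"x": 0, "y": 0, "z": 0, "rx": 0, "ry": 0, "rz": 0}, {"x": 0, "y": 0, "z": 0, "rx": 0, "ry": 0, "rz": 0}, {"x": 0, "y": 0, "z": 0, "rx": 0, "ry": 0, "rz": 0}, {"x": 0, "y": 0, "z": 0, "rx": 0, "ry": 0, "rz": 0}, {"x": 0, "y": 0, "z": 0, "rx": 0, "ry": 0, "rz": 0}, {"x": 0, "y": 0, "z": 0, "rx": 0, "ry": 0, "rz": 0}], hand=30, squeeze=50)

```text
t: 32.5
tcp_pos: [0.4634, -0.1839, 0.058]
tcp_rot: [3.139, 0.0, 1.421]
wrist_force: [0.3, 0.9, 6.2]
gripper_width: 0.461
grip_force: 51.1
```

>>> send_rows(moves=[{"x": 0, "y": 0, "z": -0.3, "rx": 0, "ry": 0, "rz": 0}, {"x": 0, "y": 0, "z": -0.8, "rx": 0, "ry": 0, "rz": 0}, {"x": 0, "y": 0, "z": -1, "rx": 0, "ry": 0, "rz": 0}, {"x": 0, "y": 0, "z": -1, "rx": 0, "ry": 0, "rz": 0}, {"x": 0, "y": 0, "z": -1, "rx": 0, "ry": 0, "rz": 0}, {"x": 0, "y": 0, "z": -1, "rx": 0, "ry": 0, "rz": -0.5}, {"x": 0, "y": 0, "z": -0.7, "rx": 0, "ry": 0, "rz": -0.5}, {"x": 0, "y": 0, "z": -0.3, "rx": 0, "ry": 0, "rz": -0.5}, {"x": 0, "y": 0, "z": 0, "rx": 0, "ry": 0, "rz": 0}, {"x": 0, "y": 0, "z": 0, "rx": 0, "ry": 0, "rz": 0}])

```text
t: 33.33
tcp_pos: [0.4623, -0.1836, 0.2402]
tcp_rot: [3.141, 0.0, 1.576]
wrist_force: [-0.1, 0.2, -3.5]
gripper_width: 0.456
grip_force: 51.5
```

```bash
python3 go.py .4935 .308 .24
```

```text
q [-0.378  0.188 -0.057  1.326 -0.     1.187] rot [3.141 0.    1.576] toolz [ 0. -0. -1.]
units [16.38  1.13  0.  ]
```

>>> send_rows(moves=[{"x": 0.5, "y": 0.06, "z": 0, "rx": 0, "ry": 0, "rz": 0}, {"x": 0.95, "y": 0.06, "z": 0, "rx": 0, "ry": 0, "rz": 0}, {"x": 0.95, "y": 0.06, "z": 0, "rx": 0, "ry": 0, "rz": 0}, {"x": 0.95, "y": 0.06, "z": 0, "rx": 0, "ry": 0, "rz": 0}, {"x": 0.95, "y": 0.06, "z": 0, "rx": 0, "ry": 0, "rz": 0}, {"x": 0.95, "y": 0.06, "z": 0, "rx": 0, "ry": 0, "rz": 0}, {"x": 0.95, "y": 0.06, "z": 0, "rx": 0, "ry": 0, "rz": 0}, {"x": 0.95, "y": 0.06, "z": 0, "rx": 0, "ry": 0, "rz": 0}, {"x": 0.95, "y": 0.06, "z": 0, "rx": 0, "ry": 0, "rz": 0}, {"x": 0.95, "y": 0.06, "z": 0, "rx": 0, "ry": 0, "rz": 0}, {"x": 0.95, "y": 0.06, "z": 0, "rx": 0, "ry": 0, "rz": 0}, {"x": 0.95, "y": 0.06, "z": 0, "rx": 0, "ry": 0, "rz": 0}, {"x": 0.95, "y": 0.06, "z": 0, "rx": 0, "ry": 0, "rz": 0}, {"x": 0.95, "y": 0.06, "z": 0, "rx": 0, "ry": 0, "rz": 0}, {"x": 0.95, "y": 0.06, "z": 0, "rx": 0, "ry": 0, "rz": 0}, {"x": 0.95, "y": 0.06, "z": 0, "rx": 0, "ry": 0, "rz": 0}, {"x": 0.95, "y": 0.06, "z": 0, "rx": 0, "ry": 0, "rz": 0}, {"x": 0.68, "y": 0.06, "z": 0, "rx": 0, "ry": 0, "rz": 0}, {"x": 0, "y": 0, "z": 0, "rx": 0, "ry": 0, "rz": 0}, {"x": 0, "y": 0, "z": 0, "rx": 0, "ry": 0, "rz": 0}])

```text
t: 35.0
tcp_pos: [0.4906, 0.3084, 0.238]
tcp_rot: [-3.139, 0.002, 1.578]
wrist_force: [0.4, -0.7, -2.7]
gripper_width: 0.46
grip_force: 51.4
```

>>> send_rows(moves=[{"x": 0, "y": 0, "z": 0.6, "rx": 0, "ry": 0, "rz": -0.1}, {"x": 0, "y": 0, "z": 1, "rx": 0, "ry": 0, "rz": 0}, {"x": 0, "y": 0, "z": 1, "rx": 0, "ry": 0, "rz": 0}, {"x": 0, "y": 0, "z": 1, "rx": 0, "ry": 0, "rz": 0}, {"x": 0, "y": 0, "z": 0.7, "rx": 0, "ry": 0, "rz": 0}, {"x": 0, "y": 0, "z": 0, "rx": 0, "ry": 0, "rz": 0}, {"x": 0, "y": 0, "z": 0, "rx": 0, "ry": 0, "rz": 0}])

```text
t: 35.58
tcp_pos: [0.4905, 0.3064, 0.1101]
tcp_rot: [-3.139, 0.002, 1.587]
wrist_force: [0.0, -0.7, -2.2]
gripper_width: 0.461
grip_force: 51.4
```

```bash
python3 go.py .493 .308 .0705;python3 look.py scene pics/s8.png 200 120 110 100 7
```

```text
q [ 0.559  0.395 -0.105  1.075 -0.     2.113] rot [-3.139e+00  2.000e-03  1.587e+00] toolz [-0.003 -0.002 -1.   ]
units [0.05 0.09 1.32]
```

View pics/s8.png

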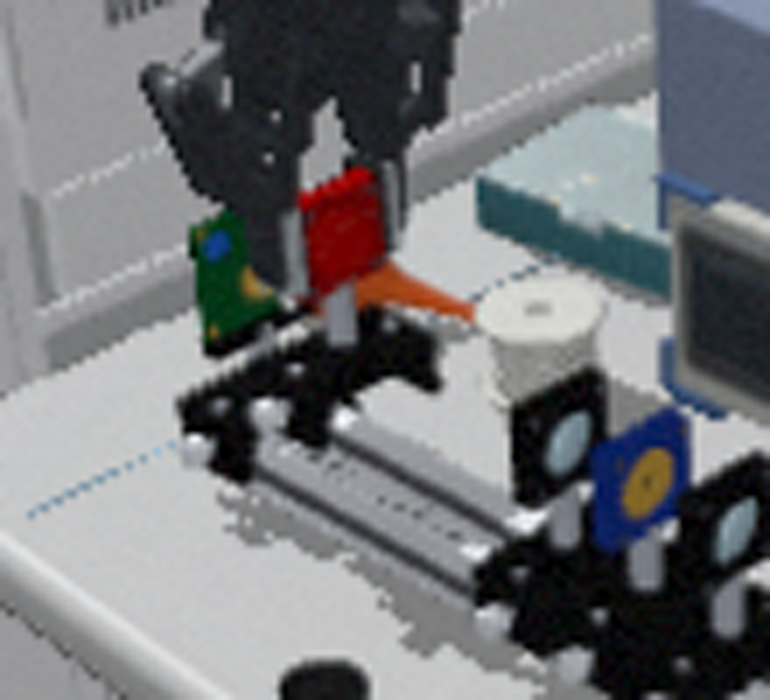

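Red hangs upright over the rail at (330,370), clear of the sensor saddle. Lowering.

>>> send_rows(moves=[{"x": 0, "y": 0.09, "z": 0.2, "rx": 0, "ry": 0, "rz": 0}, {"x": 0, "y": 0, "z": 0.2, "rx": 0, "ry": 0, "rz": 0}, {"x": 0, "y": 0, "z": 0.2, "rx": 0, "ry": 0, "rz": 0}, {"x": 0, "y": 0, "z": 0.15, "rx": 0, "ry": 0, "rz": 0}, {"x": 0, "y": 0, "z": 0.15, "rx": 0, "ry": 0, "rz": 0}, {"x": 0, "y": 0, "z": 0.15, "rx": 0, "ry": 0, "rz": 0}, {"x": 0, "y": 0, "z": 0.1, "rx": 0, "ry": 0, "rz": 0}, {"x": 0, "y": 0, "z": 0.1, "rx": 0, "ry": 0, "rz": 0}, {"x": 0, "y": 0, "z": 0.05, "rx": 0, "ry": 0, "rz": 0}, {"x": 0, "y": 0, "z": 0, "rx": 0, "ry": 0, "rz": 0}, {"x": 0, "y": 0, "z": 0, "rx": 0, "ry": 0, "rz": 0}])

```text
t: 36.55
tcp_pos: [0.4941, 0.3081, 0.0719]
tcp_rot: [-3.142, 0.0, 1.589]
wrist_force: [0.7, -0.4, -3.9]
gripper_width: 0.46
grip_force: 51.6
```

>>> send_rows(moves=[{"x": 0, "y": 0, "z": 0.04, "rx": 0, "ry": 0, "rz": 0}, {"x": 0, "y": 0, "z": 0.03, "rx": 0, "ry": 0, "rz": 0}, {"x": 0, "y": 0, "z": 0, "rx": 0, "ry": 0, "rz": 0}, {"x": 0, "y": 0, "z": 0, "rx": 0, "ry": 0, "rz": 0}])

```text
t: 36.88
tcp_pos: [0.4943, 0.3082, 0.0703]
tcp_rot: [3.141, -0.0, 1.589]
wrist_force: [-1.2, -1.0, 2.7]
gripper_width: 0.458
grip_force: 51.9
```

Contact. Press slightly, then release and withdraw up and back so that the camera view clears.

>>> send_rows(moves=[{"x": 0, "y": 0, "z": 0.03, "rx": 0, "ry": 0, "rz": 0}, {"x": 0, "y": 0, "z": 0, "rx": 0, "ry": 0, "rz": 0}])

```text
t: 37.05
tcp_pos: [0.4943, 0.3083, 0.0702]
tcp_rot: [3.141, -0.001, 1.588]
wrist_force: [-3.6, -1.3, 11.5]
gripper_width: 0.459
grip_force: 53.0
```

>>> send_rows(moves=[{"x": 0, "y": 0, "z": 0, "rx": 0, "ry": 0, "rz": 0}, {"x": 0, "y": 0, "z": 0, "rx": 0, "ry": 0, "rz": 0}, {"x": 0, "y": 0, "z": 0, "rx": 0, "ry": 0, "rz": 0}, {"x": 0, "y": 0, "z": 0, "rx": 0, "ry": 0, "rz": 0}, {"x": 0, "y": 0, "z": -0.3, "rx": 0, "ry": 0, "rz": 0}, {"x": 0, "y": 0, "z": -1, "rx": 0, "ry": 0, "rz": 0}, {"x": 0, "y": 0, "z": -1, "rx": 0, "ry": 0, "rz": 0}, {"x": 0, "y": 0, "z": -1, "rx": 0, "ry": 0, "rz": 0}, {"x": 0, "y": 0, "z": -1, "rx": 0, "ry": 0, "rz": 0}, {"x": 0, "y": 0, "z": -1, "rx": 0, "ry": 0, "rz": 0}, {"x": 0.5, "y": -0.8, "z": 0, "rx": 0, "ry": 0, "rz": 0}, {"x": 0.5, "y": -0.8, "z": 0, "rx": 0, "ry": 0, "rz": 0}, {"x": 0.5, "y": -0.8, "z": 0, "rx": 0, "ry": 0, "rz": 0}, {"x": 0.5, "y": -0.8, "z": 0, "rx": 0, "ry": 0, "rz": 0}, {"x": 0.5, "y": -0.8, "z": 0, "rx": 0, "ry": 0, "rz": 0}, {"x": 0.5, "y": -0.8, "z": 0, "rx": 0, "ry": 0, "rz": 0}, {"x": 0.5, "y": -0.8, "z": 0, "rx": 0, "ry": 0, "rz": 0}, {"x": 0.5, "y": -0.8, "z": 0, "rx": 0, "ry": 0, "rz": 0}, {"x": 0, "y": 0, "z": 0, "rx": 0, "ry": 0, "rz": 0}], hand=70)

```text
t: 38.63
tcp_pos: [0.2966, 0.4264, 0.2287]
tcp_rot: [-3.141, -0.001, 1.592]
wrist_force: [0.0, -0.6, -0.1]
gripper_width: 0.822
grip_force: 0.0
```

```bash
python3 look.py top pics/t9.png 130 195 230 75 3; python3 - <<'E'
import cv2,numpy as np
from station import eyes
a=cv2.imread("pics/t9.png");b=eyes.camera("scene")["color"][130:270,210:390];b=cv2.resize(b,None,fx=690/180,fy=690/180*.66/.66*.66 if 0 else 2.6,interpolation=2)
b=b[:, :690];cv2.imwrite("pics/f.png",np.vstack([a,b]));print(a.shape,b.shape)
E
```

```text
(225, 690, 3) (364, 690, 3)
```

View pics/f.png

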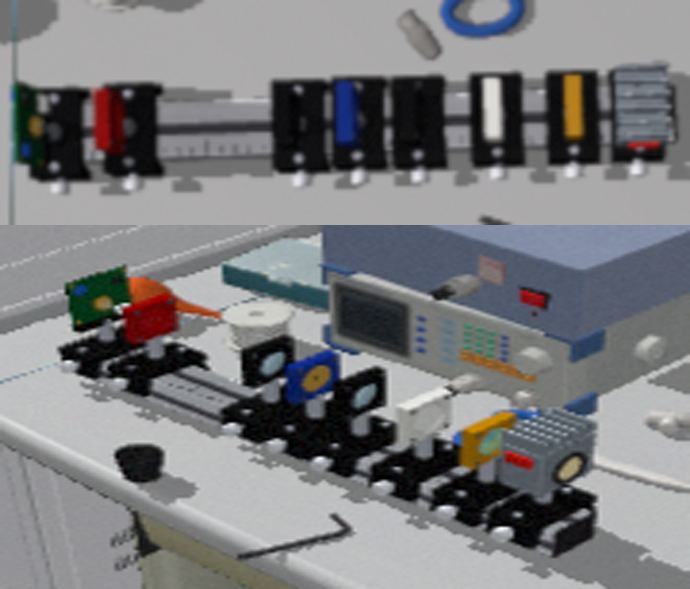

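Both views show all six carriages seated and square, in the right order. The lens thumb screws (u≈229.7 and 269.7) are within half a pixel of where they started.

```bash
python3 -c "
from station import r
print(r.hand_in())"
```

```text
the job is handed in; nothing more can be done
None
```

All four carriages are placed on the rail and I handed the job in at about 39 s. The final pictures show every carriage seated and in the right order, with the lenses where they were. The hand-in gave no verdict.

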